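# Complete the practical tray in the chemistry classroom

### The arm

A 6-joint arm with a two-finger parallel gripper is mounted at the origin on the work surface. World frame = base frame: x ahead of the robot, y to its left, z up, the work surface at z = 0. Lengths are in mm, angles in rad, forces in N, time in s.
With the tool pointing down it reaches from about 350 to 975 mm from the base axis. Payload 4.9 kg.
Tool frame: the origin (TCP) lies between the finger pads; the fingertips stand 25 mm ahead of it and the grasp point (between the pads) lies 6 mm ahead of it; z points along the fingers, y is the direction in which the jaws open and shut (so a half turn about z gives the same grasp; the last joint's range is limited). The gripper opens to 85 mm and grips with 20 to 120 N. Pads are 22 mm wide; open, the fingers measure 114 mm over their backs; the gripper's body (76 mm by 85 mm) begins 54 mm behind the grasp point. The pads swing forward as they close: fully open they stand 13 mm farther back than shut.
Start: joints at [1.101, 0.053, 1.613, -0, 1.476, -0.119], TCP at [214.77, 586.921, 256.304] pointing down, gripper open.
Joint ranges: [-3.01, 3.01], [-1.01, 2.22], [0.06, 2.58], [-1.02, 4.17], [0.09, 2.62], [-3.14, 3.14]. Speed limits (rad/s): [2.57, 2.57, 3.14, 3.14, 3.14, 3.14].

### API

Orientations are given as [roll, pitch, yaw] about the fixed x, y, z axes, in that order (R = Rz(yaw) Ry(pitch) Rx(roll)).
In Python, from workcell import get_obs, cams, ticket gives the robot as it stands. The module is installed in compiled form; this text tells all that it offers.
- The arm moves only by the tool arm_command, never from a script. Its argument "moves" is a list that holds one entry, the list of rows, each a list of 7 numbers: the shift along the tool's x, y, z in m, then the turn, a rotation vector about the tool's x, y, z in degrees, then the finger opening in m, from 0 to 0.0854. In form: [[[x, y, z, rx, ry, rz, jaw], ...]]. A call has exactly 8 rows; each row shifts and turns the pose as measured when the row begins, along the tool's axes as they then stand; what a row does not reach is not made up. A row lasts 1/10 s, in which the tool goes at most 50 mm and 8.59 degrees, less where a joint would pass 70% of its speed; a pose out of reach is approached as far as the arm can. A call is refused whole if a number of a shift passes 0.05 or a number of a turn 8.59, either way. A call with a gripper value outside its range is refused whole. The fingers move at their own pace and stop on an object; the grip force is fixed at half the most. Time passes only in rows, so rows that do not move let the fingers close, or fill a call up. It gives the time, the measured TCP pose, the force and the opening at its end, in the units of the state.
- get_obs(): the state, without advancing time (a new reading comes with each control period).
- cams.read_camera(name): name is "scene" or "top" or "wrist"; returns the picture (420x560x3 uint8, red, green, blue); there is no depth.
- cams.camera_model(name): a dict with "K" (3x3 intrinsics, pixels), "distortion" ([k1, k2, p1, p2, k3] as OpenCV has them; the pictures are not rectified), "R" (3x3) and "t" (3): a world point X has camera coordinates R X + t. Camera axes: x right, y down, z forward; pixel columns grow to the right and rows downward; lengths in mm; the calibration is good to about 2 mm. A picture is of the moment at which its call begins: read the wrist's pose just before it. camera_model takes no time and is no camera call; for the wrist camera it gives the pose at the moment of the call.
- ticket.job_done(): hands the job in, once; it reports no verdict.
The state is a dict: "t": time; "joint_pos": joint angles; "qvel": joint speeds; "effort": joint torques, N m; "position": TCP position; "ee_rot": TCP orientation; "wrist_force": force on the tool from outside, world axes, zero at the start; "moment": the same for the moment, N m; "width": finger opening in mm.
Only numpy, scipy, OpenCV 4.12 (cv2) and the standard library are available. Lean on these libraries where they do the work, as an engineer would, in place of code of your own. Each camera call takes 0.05 s, during which the arm holds its last target.

### The job

Complete the green tray for the next chemistry lesson: stand the brown bottle with the orange-striped label, the red-capped dropper bottle, the test-tube rack and the blue timer, in any order, each centred inside its own matching outline on the tray's cards, the rack and timer square with theirs. The tray already has its yellow-lidded jar, so leave that one and the spare jar on the desk where they are. Keep everything upright, and set things down rather than dropping them.

Things in the scene. Friction and masses are not known exactly. Their poses are not given: they have to be found in the camera images.
- amber_bottle: dark brown reagent bottle with white cap and paper label with an orange stripe, standing on the desk: body 44 mm diameter up to 58 mm high, shoulder to 66 mm, neck 24 mm diameter, cap 28 mm diameter from 69 to 83 mm (total height 83), about 0.14 kg. Origin: centre of its underside, z up.
- dropper_bottle: small white plastic dropper bottle with pale blue label and pointed red cap, standing on the desk: body 32 mm diameter up to 46 mm high, red cap 21 mm diameter from 54 mm tapering to a tip at 71 mm, about 0.05 kg. Origin: centre of its underside, z up.
- tube_rack: white test-tube rack, 84 mm (its x) by 40 mm (its y), standing on the desk: base plate 6 mm thick, four corner posts, upper deck 12 mm thick from 43 to 55 mm high (grip the deck across its 40 mm sides); six glass tubes fixed in it stand up to 75 mm, all within 16 mm of its x axis. About 0.11 kg. Origin: centre of its underside, z up, x along the long side.
- timer: blue square bench timer, 56 x 56 mm, 28 mm high, with a pale green-grey display and three round buttons drawn on its top (flat, not to press), lying flat on the desk, about 0.09 kg. Origin: centre of its underside, z up, x and y square to its sides.
- spare_jar: second white jar with yellow lid, identical to the one in the tray, standing on the desk: 52 mm diameter, 50 mm high. To be left alone. Origin: centre of its underside, z up.
- tray_jar: white jar with yellow lid already in place in the tray, on the card with the yellow circle: 52 mm diameter, 50 mm high. To be left alone. Origin: centre of its underside, z up. The tray has six places about 120 mm apart; a flat pale glass dish (63 mm diameter, 13 mm high) lies in the sixth, and a small white cap on the desk among the things: neither matters.
- amber_outline: white card 84 x 84 mm, 3 mm thick, fixed in the tray, printed with a dark brown circle, 60 mm inner diameter: the larger of the two empty circles, for the amber bottle. It lies in a green tray (290 x 410 mm, rim 16 mm high, floor 5 mm thick). Origin: centre of the card's underside (5 mm above the desk), z up; things stand 3 mm above this origin.
- dropper_outline: white card 84 x 84 mm, 3 mm thick, fixed in the tray, printed with a red circle, 48 mm inner diameter: for the dropper bottle. In the green tray. Origin: centre of the card's underside (5 mm above the desk), z up; things stand 3 mm above this origin.
- rack_outline: white card 112 x 68 mm, 3 mm thick, fixed in the tray, printed with a black rectangle of inner size 96 x 52 mm: for the test-tube rack, long side along long side, either way round. Origin: centre of the card's underside (5 mm above the desk), z up, x along the long side; things stand 3 mm above this origin.
- timer_outline: white card 84 x 84 mm, 3 mm thick, fixed in the tray, printed with a blue square of inner size 68 x 68 mm: for the timer, in any of the four quarter turns. In the green tray. Origin: centre of the card's underside (5 mm above the desk), z up, x and y along the sides of the square; things stand 3 mm above this origin.
Mind the look-alikes: they are no part of the job. Leave any purple look-alike of the dropper_bottle alone. There is more than one size of the tube_rack; the one meant has the size given above.

How it is judged:
By the outcome, as a careful person would: the job done as asked, in the order asked, and still so for the second after the job is handed in, with the robot touching nothing.
It also fails if it takes over 109 s, if anything falls off the work surface, if the arm or the gripper's body presses on something with over 40 N, if the wrist force passes 120 N, or if a joint passes its speed limit or range.

## Working session

There is one attempt and no reset: what is moved stays moved. The work goes in short steps, Python scripts to look and compute and a tool call to move; the robot and the scene stay as the last step left them, time stands still between calls to the robot, and variables do not carry over. Pictures are saved under pics/ and viewed, and the job is handed in when it is done.

Besides the shell and the picture viewer there is one more tool, called after "Call:" by a JSON object that holds its "op" and its "data", one argument or row to a line. arm_command: Moves the arm, as the interface text tells. Its arguments: {"type":"object","properties":{"moves":{"type":"array"}},"required":["moves"]}

```bash
mkdir -p pics; python3 - <<'E'
from workcell import get_obs, cams, ticket
import cv2
print(get_obs())
for n in ["scene","top","wrist"]:
    im=cams.read_camera(n); cv2.imwrite(f"pics/{n}0.png",im[:,:,::-1])
    m=cams.camera_model(n); print(n,m)
E
```

```text
{'t': 0.0, 'joint_pos': array([ 1.10097685e+00,  5.33692391e-02,  1.61428078e+00, -1.94485539e-05,
        1.47599326e+00, -1.19001908e-01]), 'qvel': array([ 0.00032159, -0.00099233,  0.00070381, -0.00184199, -0.00087144,
       -0.00084856]), 'effort': array([ 1.45741476e-03, -3.93678761e+01, -3.70178175e+01, -2.64452234e-05,
        6.89784836e-03,  2.08265000e-06]), 'position': array([214.53871477, 586.42295477, 255.06318407]), 'ee_rot': array([-3.13955424e+00, -2.24231705e-04,  2.79077672e+00]), 'wrist_force': array([ 0.5922089 , -0.39524474, -0.26905693]), 'moment': array([-0.0418602 , -0.00140072,  0.02648467]), 'width': 85.64820410937912}
scene {'K': array([[442.39049321,   0.        , 276.6141182 ],
       [  0.        , 442.39049321, 212.34835117],
       [  0.        ,   0.        ,   1.        ]]), 'distortion': array([-0.01271738,  0.        ,  0.        ,  0.        ,  0.        ]), 'R': array([[-0.11990897,  0.99266949,  0.0151366 ],
       [ 0.68046256,  0.09327896, -0.72682167],
       [-0.72290562, -0.07685254, -0.68665941]]), 't': array([  91.58876   , -292.72700383
[... 282 characters left out ...]
([[ 7.51270890e-02, -9.97173883e-01,  4.10417108e-04],
       [-9.74301226e-01, -7.34914977e-02, -2.12922804e-01],
       [ 2.12351221e-01,  1.55964005e-02, -9.77068939e-01]]), 't': array([ -65.43462374,  493.48615493, 1144.96041547])}
wrist {'K': array([[321.81318635,   0.        , 278.61788598],
       [  0.        , 321.81318635, 205.65320803],
       [  0.        ,   0.        ,   1.        ]]), 'distortion': array([-0.04801498,  0.        ,  0.        ,  0.        ,  0.        ]), 'R': array([[ 0.34358047,  0.93912209, -0.00147375],
       [ 0.90757245, -0.33163377,  0.25754861],
       [ 0.24138084, -0.08982621, -0.96626422]]), 't': array([-624.5984387 ,  -32.10694773,  378.66680922])}
```

View pics/top0.png

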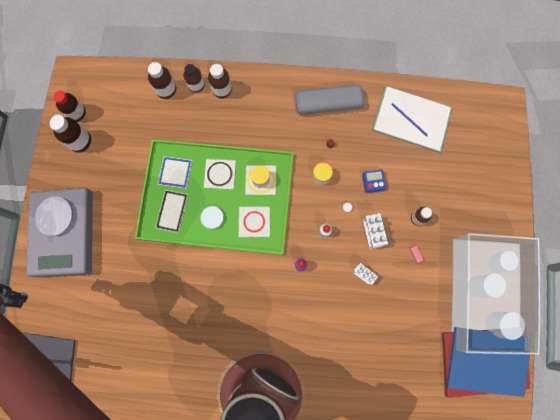

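View pics/scene0.png

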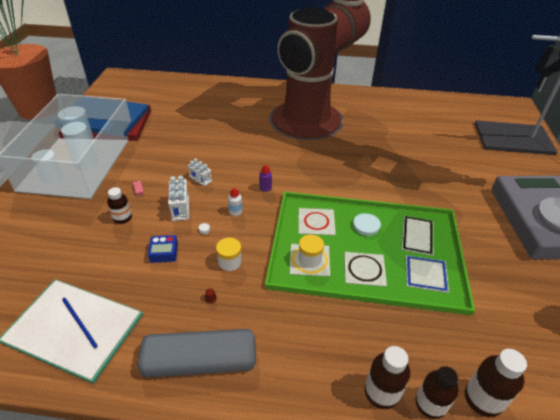

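View pics/wrist0.png

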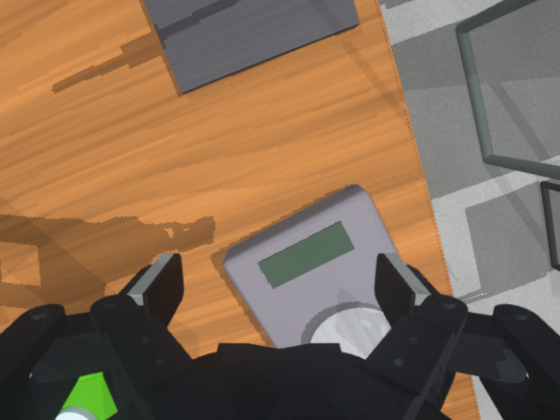

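```bash
cat > h.py <<'E'
import numpy as np, cv2
from workcell import get_obs, cams
from scipy.spatial.transform import Rotation as Ro
def ray(n,uv,z,m=None):
    m=m or cams.camera_model(n)
    p=cv2.undistortPoints(np.array(uv,float).reshape(-1,1,2),m['K'],m['distortion']).reshape(-1,2)
    d=np.c_[p,np.ones(len(p))]@m['R']; c=-m['R'].T@m['t']
    return c+d*((np.asarray(z)-c[2])/d[:,2])[:,None]
def proj(n,X,m=None):
    m=m or cams.camera_model(n)
    return cv2.projectPoints(np.array(X,float).reshape(-1,1,3),cv2.Rodrigues(m['R'])[0],m['t'],m['K'],m['distortion'])[0].reshape(-1,2)
E
python3 - <<'E'
import cv2,numpy as np
t=cv2.imread('pics/top0.png'); s=cv2.imread('pics/scene0.png')
a=cv2.resize(t[150:300,280:450],(680,600),interpolation=cv2.INTER_CUBIC); cv2.imwrite('pics/c1.png',a)
a=cv2.resize(t[130:265,130:300],(680,540),interpolation=cv2.INTER_CUBIC); cv2.imwrite('pics/c2.png',a)
a=cv2.resize(s[150:310,90:290],(750,600),interpolation=cv2.INTER_CUBIC); cv2.imwrite('pics/c3.png',a)
E
```

```text
(no output)
```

View pics/c1.png

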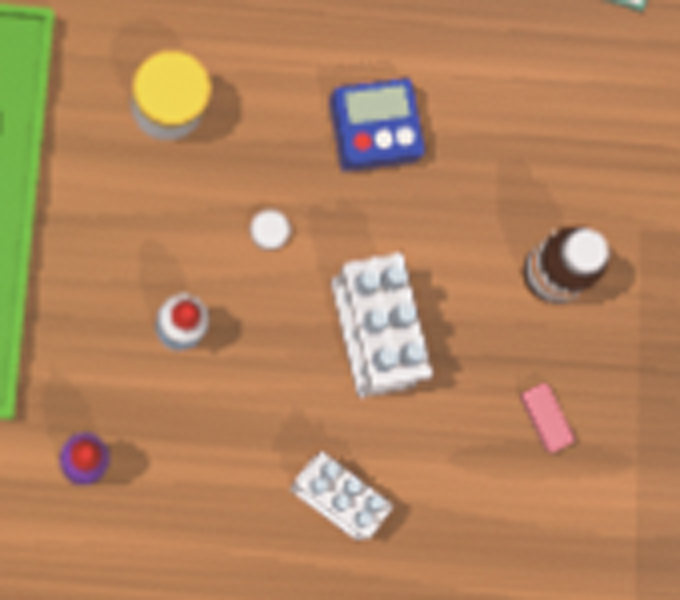

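View pics/c2.png

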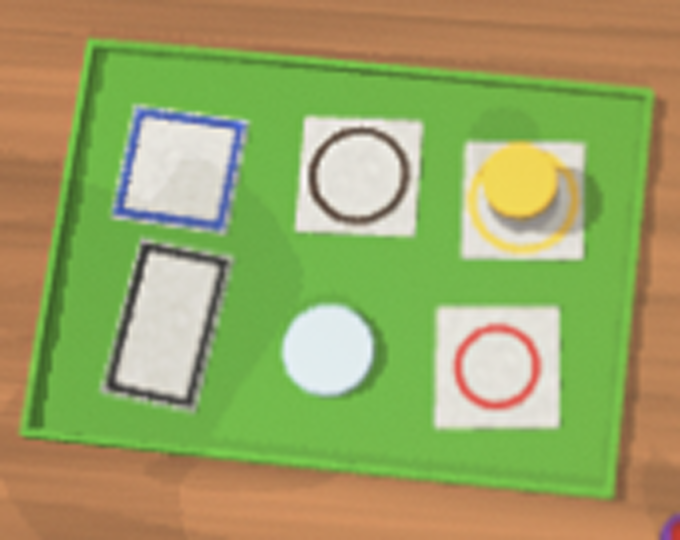

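View pics/c3.png

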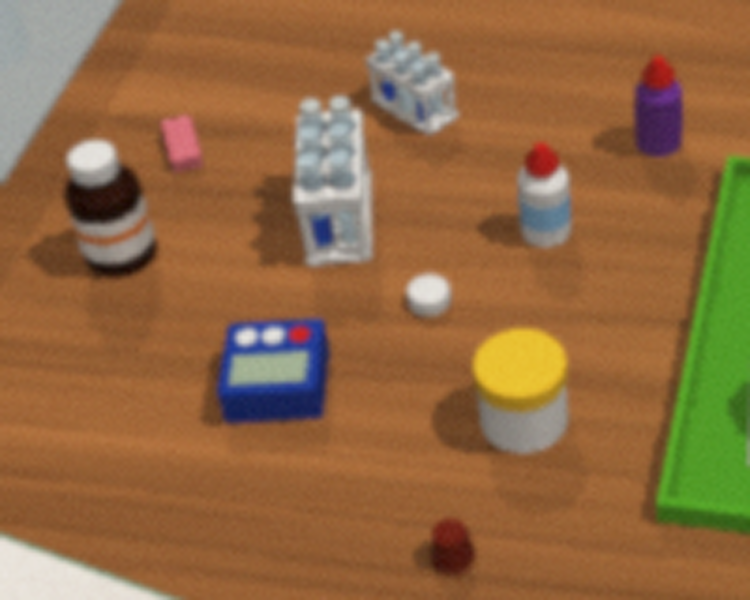

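Amber-like things in the top view are the target at (424,214), and large bottles at (160,80), (193,77), (218,80), (68,103) and (70,130). The dropper is (326,230), and its purple look-alike is (301,265). The meant rack is the larger one at (375,231), and the small one is (367,274). The timer is at (375,181). The crops confirm the orange stripe, the white and blue dropper, and the larger rack.

```bash
python3 - <<'E'
from h import *
t=cv2.imread('pics/top0.png'); hsv=cv2.cvtColor(t,cv2.COLOR_BGR2HSV)
def m(lo,hi,box,pick=None):
    x0,y0,x1,y1=box; k=np.zeros(t.shape[:2],np.uint8)
    k[y0:y1,x0:x1]=cv2.inRange(hsv,np.array(lo),np.array(hi))[y0:y1,x0:x1]; return k
def cs(k,z,name,square=True):
    for c in cv2.findContours(k,cv2.RETR_EXTERNAL,cv2.CHAIN_APPROX_NONE)[0]:
        if cv2.contourArea(c)<20: continue
        P=ray('top',c.reshape(-1,2),z)[:,:2].astype(np.float32)
        r=cv2.minAreaRect(P); (e,rad)=cv2.minEnclosingCircle(P)
        print(name,'area px',cv2.contourArea(c),'rect',np.round(r[0],1),np.round(r[1],1),round(r[2],1),'circ',np.round(e,1),round(rad,1))
# cards (white)
cs(m([0,0,140],[180,60,255],(145,150,285,245)),8,'whitecard')
cs(m([105,120,60],[130,255,255],(150,150,200,195)),8,'blueoutline')
cs(m([0,0,0],[180,255,90],(150,185,195,235)),8,'blackoutline')
cs(m([0,0,0],[180,255,110],(200,155,240,195)),8,'brownring')
k=m([0,90,90],[8,255,255],(235,205,275,240))|m([170,90,90],[180,255,255],(235,205,275,240))
cs(k,8,'redring')
cs(m([105,120,30],[130,255,255],(355,160,395,200)),28,'timer')
cs(m([0,0,150],[180,60,255],(355,205,395,252)),55,'rack')
cs(m([0,0,150],[180,60,255],(416,200,440,220)),83,'cap')
k=m([0,130,60],[6,255,255],(315,220,340,240))|m([170,130,60],[180,255,255],(315,220,340,240))
cs(k,64,'dropcap')
cs(m([0,0,150],[180,70,255],(315,220,340,240)),46,'dropwhite')
cs(m([20,120,120],[35,255,255],(300,155,345,195)),50,'sparelid')
cs(m([20,120,120],[35,255,255],(245,160,275,190)),58,'traylid')
cs(m([40,120,60],[80,255,255],(130,130,300,260)),16,'tray')
E
```

```text
whitecard area px 869.5 rect [457.3  57.6] [81.  83.5] 4.4 circ [457.1  56.8] 57.4
whitecard area px 388.0 rect [460.9 174.4] [61.9 61.7] 4.5 circ [460.9 174.4] 32.4
whitecard area px 576.5 rect [469.9 290.6] [52.1 96.7] 82.9 circ [469.3 291.3] 53.1
whitecard area px 110.0 rect [567.9  47.6] [43.3 61.9] 13.1 circ [577.4  49.7] 32.1
whitecard area px 35.5 rect [603.6  87.7] [18.6 40.7] 57.4 circ [598.8  80. ] 20.3
whitecard area px 134.0 rect [577.8  50.8] [84.3 83.6] 4.3 circ [576.2  49.3] 57.1
whitecard area px 794.0 rect [586.1 167.3] [83.8 84.4] 1.7 circ [586.  166.9] 57.4
whitecard area px 506.0 rect [582.8 296.3] [68.8 68.4] 86.1 circ [583.4 296.2] 46.7
redring area px 327.0 rect [458.6  57.4] [56.  55.1] 4.9 circ [457.5  57.9] 29.7
timer area px 174.0 rect [ 594.4 -265.2] [54.2 54.2] 12.6 circ [ 594.7 -265.4] 35.6
rack area px 579.0 rect [ 448.1 -266.8] [89.1 52. ] 15.7 circ [ 448.7 -264.9] 49.2
cap area px 78.5 rect [ 502.4 -396. ] [26.8 27.6] 4.2 circ [ 501.8 -395.9] 14.5
dropcap area px 24.5 rect [ 442.8 -136.7] [13.2 15.7] 4.2 circ [ 442.9 -136.5] 8.5
dropwhite area px 56.0 rect [ 443.9 -135.2] [32.6 34.3] 13.7 circ [ 441.9 -134.4] 19.0
sparelid area px 247.0 rect [ 599.9 -118.2] [51.2 49. ] 3.0 circ [ 600.6 -119.6] 26.3
traylid area px 280.5 rect [570.8  47.8] [67.1 70.1] 4.3 circ [567.9  45.9] 38.1
tray area px 14622.0 rect [522.7 173.4] [410.5 291.4] 88.6 circ [521.8 173.4] 249.2
```

```bash
cat >> h.py <<'E'
def go(x,y,z,yaw=None):
    "print remaining shift in tool axes (mm) and turn about tool axes (deg)"
    o=get_obs(); R=Ro.from_euler('xyz',o['ee_rot']).as_matrix()
    d=np.array([x,y,z])-o['position']
    yw=np.degrees(o['ee_rot'][2])
    print('t',round(o['t'],2),'pos',np.round(o['position'],1),'rpy',np.round(np.degrees(o['ee_rot']),1),'w',round(o['width'],1),'F',np.round(o['wrist_force'],1),'q6',round(o['joint_pos'][5],2))
    print(' tool shift mm',np.round(R.T@d,1),'len',round(np.linalg.norm(d),1))
    if yaw is not None:
        Rt=Ro.from_euler('xyz',[180,0,yaw],degrees=True).as_matrix()
        print(' turn',np.round(np.degrees(Ro.from_matrix(R.T@Rt).as_rotvec()),1),' tool shift after turn',np.round(Rt.T@d,1))
def shot(n,name):
    im=None
    if n=='wrist': m=cams.camera_model(n); im=cams.read_camera(n)
    else: im=cams.read_camera(n); m=cams.camera_model(n)
    cv2.imwrite(f'pics/{name}.png',im[:,:,::-1]); np.save(f'pics/{name}.npy',m,allow_pickle=True); return im[:,:,::-1].copy(),m
E
true
```

Call:
{"op": "arm_command", "data": {
  "moves": [
    [[-0.037,-0.0325,0,0,0,0,0.085],[-0.037,-0.0325,0,0,0,0,0.085],[-0.037,-0.0325,0,0,0,0,0.085],[-0.037,-0.0325,0,0,0,0,0.085],[-0.037,-0.0325,0,0,0,0,0.085],[-0.037,-0.0325,0,0,0,0,0.085],[-0.037,-0.0325,0,0,0,0,0.085],[-0.037,-0.0325,0,0,0,0,0.085]]
  ]
}}

```text
t: 0.95
position: [403.9, 236.7, 251.9]
ee_rot: [-3.137, -0.001, 2.803]
wrist_force: [0.2, -0.4, 0.7]
width: 85.2
```

```bash
python3 - <<'E'
from h import *
shot('wrist','w1'); go(450,-230,255,195.7)
E
```

```text
t 1.0 pos [407.2 231.  251.9] rpy [-179.5    0.2  160.2] w 85.2 F [ 3.4 -2.8  0.1] q6 -0.86
 tool shift mm [-196.5 -419.2    1.1] len 463.0
 turn [ -0.5  -0.  -35.5]  tool shift after turn [  83.5 -455.4   -3.1]
```

View pics/w1.png

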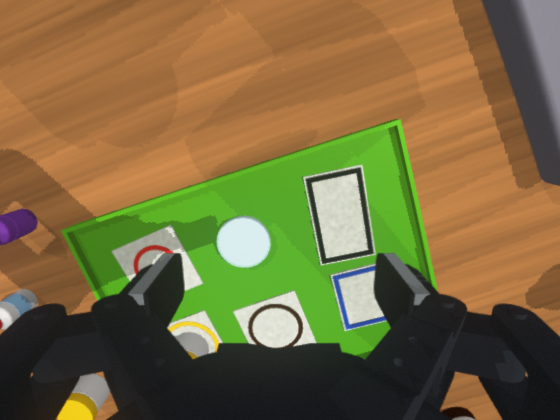

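Call:
{"op": "arm_command", "data": {
  "moves": [
    [[-0.021,-0.045,0,0,0,0,0.085],[-0.021,-0.045,0,0,0,0,0.085],[-0.021,-0.045,0,0,0,0,0.085],[-0.021,-0.045,0,0,0,0,0.085],[-0.021,-0.045,0,0,0,0,0.085],[-0.021,-0.045,0,0,0,0,0.085],[-0.021,-0.045,0,0,0,0,0.085],[-0.021,-0.045,0,0,0,0,0.085]]
  ]
}}

```text
t: 1.8
position: [441.0, -161.2, 254.2]
ee_rot: [-3.135, 0.005, 2.8]
wrist_force: [1.4, 0.2, 0.4]
width: 84.8
```

Call:
{"op": "arm_command", "data": {
  "moves": [
    [[-0.02,-0.045,0,0,0,0,0.085],[0,0,0,0,0,-7,0.085],[0,0,0,0,0,-7,0.085],[0,0,0,0,0,-7,0.085],[0,0,0,0,0,-7,0.085],[0,0,0,0,0,-7,0.085],[0,0,0,0,0,0,0.085],[0,0,0,0,0,0,0.085]]
  ]
}}

```text
t: 2.6
position: [443.2, -217.0, 251.6]
ee_rot: [-3.137, -0.004, -2.864]
wrist_force: [0.2, -0.6, -0.3]
width: 84.9
```

```bash
python3 - <<'E'
from h import *
shot('wrist','w2'); go(448,-266,255,195.7)
E
```

```text
t 2.65 pos [ 443.2 -217.   251.5] rpy [-179.7   -0.2 -164.1] w 84.8 F [-0.7  0.7 -0.1] q6 -2.45
 tool shift mm [  8.8 -48.5  -3.2] len 49.4
 turn [-0.3 -0.2  0.2]  tool shift after turn [  8.6 -48.5  -3.5]
```

View pics/w2.png

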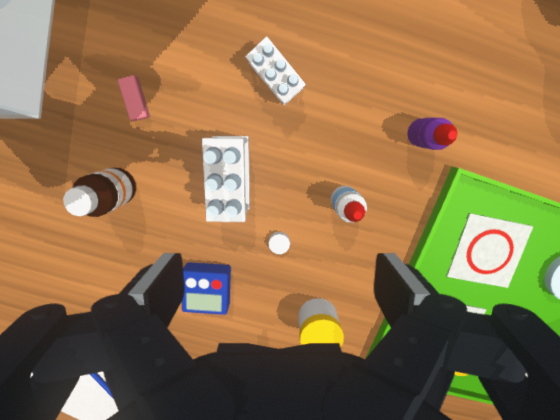

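```bash
python3 - <<'E'
from h import *
im=cv2.imread('pics/w2.png'); m=np.load('pics/w2.npy',allow_pickle=True).item()
cv2.imwrite('pics/w2r.png',cv2.resize(im[120:240,190:265],None,fx=5,fy=5,interpolation=cv2.INTER_CUBIC))
cv2.imwrite('pics/w2b.png',cv2.resize(im[160:310,180:380],None,fx=4,fy=4,interpolation=cv2.INTER_CUBIC))
cv2.imwrite('pics/w2a.png',cv2.resize(im[150:230,50:150],None,fx=6,fy=6,interpolation=cv2.INTER_CUBIC))
E
```

```text
(no output)
```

View pics/w2r.png

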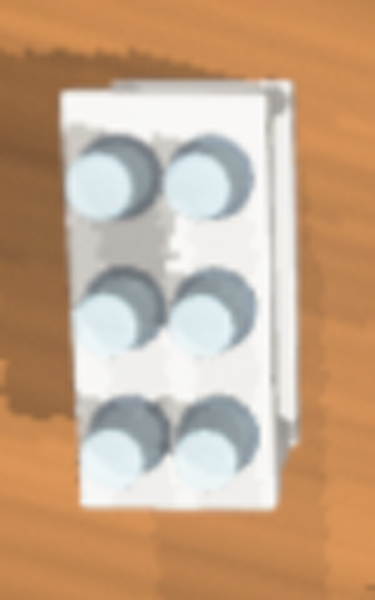

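View pics/w2b.png

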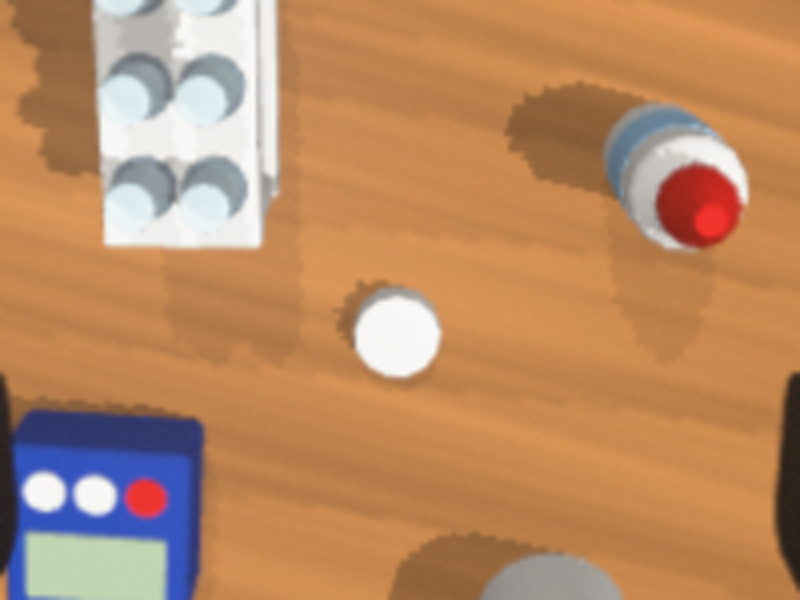

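View pics/w2a.png

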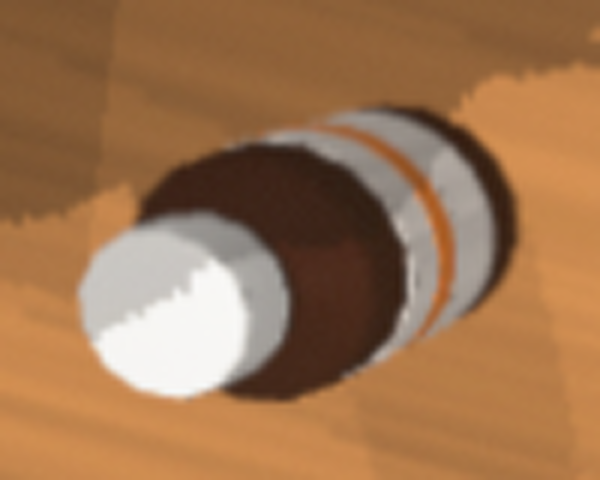

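```bash
python3 - <<'E'
from h import *
m=np.load('pics/w2.npy',allow_pickle=True).item()
c=np.array([[62,92],[266,95],[278,508],[81,508]])/5-.4+[190,120]
P=ray('wrist',c,55,m)[:,:2]; print(P.round(1),P.mean(0))
for i in range(4):
    d=P[(i+1)%4]-P[i]; print(np.linalg.norm(d).round(1),np.degrees(np.arctan2(d[1],d[0])).round(1))
q=np.array([[711,218],[698,207]])/4-.4+[180,160]; print('drop',ray('wrist',q[:1],71,m),ray('wrist',q[1:],56,m))
print('amber',ray('wrist',[np.array([164,311])/6-.4+[50,150]],83,m))
E
```

```text
[[ 415.  -301.5]
 [ 404.9 -263.4]
 [ 484.8 -240.5]
 [ 496.  -279.5]] [ 450.19468944 -271.19727333]
39.4 104.9
83.1 16.0
40.6 -74.0
83.9 -164.8
drop [[ 442.65380842 -137.50758604   71.        ]] [[ 443.98277591 -136.85436897   56.        ]]
amber [[ 500.60109602 -397.14989128   83.        ]]
```

```bash
python3 - <<'E'
from h import *
go(450.2,-271.2,56,195.4)
E
```

```text
t 2.65 pos [ 443.2 -217.   251.5] rpy [-179.7   -0.2 -164.1] w 84.8 F [-0.7  0.7 -0.1] q6 -2.45
 tool shift mm [  7.3 -53.2 195.8] len 203.1
 turn [-0.3 -0.2  0.5]  tool shift after turn [  7.6 -54.2 195.5]
```

Call:
{"op": "arm_command", "data": {
  "moves": [
    [[0.004,-0.027,0.02,0,0,0.5,0.085],[0.0035,-0.027,0.02,0,0,0,0.085],[0,0,0.035,0,0,0,0.085],[0,0,0.035,0,0,0,0.085],[0,0,0.02,0,0,0,0.085],[0,0,0,0,0,0,0.085],[0,0,0,0,0,0,0.085],[0,0,0,0,0,0,0.085]]
  ]
}}

```text
t: 3.45
position: [453.2, -274.5, 121.6]
ee_rot: [-3.131, 0.001, -2.884]
wrist_force: [-1.1, 0.3, -0.2]
width: 85.2
```

```bash
python3 - <<'E'
from h import *
go(450.2,-271.2,56,195.4)
E
```

```text
t 3.45 pos [ 453.2 -274.5  121.6] rpy [-1.794e+02  1.000e-01 -1.652e+02] w 85.2 F [-1.1  0.3 -0.2] q6 -2.51
 tool shift mm [ 2.1  4.6 65.5] len 65.7
 turn [-0.6  0.  -0.6]  tool shift after turn [ 2.   3.9 65.6]
```

Call:
{"op": "arm_command", "data": {
  "moves": [
    [[0.002,0.004,0.02,-0.6,0,-0.5,0.085],[0,0,0.02,0,0,0,0.085],[0,0,0.02,0,0,0,0.085],[0,0,0.005,0,0,0,0.085],[0,0,0,0,0,0,0.085],[0,0,0,0,0,0,0.085],[0,0,0,0,0,0,0.085],[0,0,0,0,0,0,0.085]]
  ]
}}

```text
t: 4.25
position: [454.2, -273.5, 60.0]
ee_rot: [-3.132, 0.009, -2.874]
wrist_force: [-0.3, 0.1, 0.8]
width: 84.8
```

```bash
python3 - <<'E'
from h import *
go(450.2,-271.2,56,195.4)
E
```

```text
t 4.25 pos [ 454.2 -273.5   60. ] rpy [-179.5    0.5 -164.7] w 84.8 F [-0.3  0.1  0.8] q6 -2.52
 tool shift mm [3.2 3.3 3.9] len 6.1
 turn [-0.5  0.5 -0.1]  tool shift after turn [3.2 3.3 4. ]
```

Call:
{"op": "arm_command", "data": {
  "moves": [
    [[0.003,0.003,0.004,-0.5,0.5,0,0.085],[0,0,0,0,0,0,0.085],[0.0,0.0,0,0,0,0,0.03],[0,0,0,0,0,0,0.03],[0,0,0,0,0,0,0.03],[0,0,0,0,0,0,0.03],[0,0,0,0,0,0,0.03],[0,0,0,0,0,0,0.03]]
  ]
}}

```text
t: 5.05
position: [451.4, -272.2, 57.7]
ee_rot: [-3.138, 0.002, -2.874]
wrist_force: [0.0, 0.2, 0.5]
width: 38.6
```

```bash
python3 - <<'E'
from h import *
go(450.2,-271.2,56,195.4)
shot('wrist','w3')
go(450.2,-271.2,56,195.4)
E
```

```text
t 5.05 pos [ 451.4 -272.2   57.7] rpy [-1.798e+02  1.000e-01 -1.647e+02] w 38.6 F [0.  0.2 0.5] q6 -2.52
 tool shift mm [0.9 1.3 1.7] len 2.3
 turn [-0.2  0.1 -0.1]  tool shift after turn [0.9 1.3 1.7]
t 5.1 pos [ 451.4 -272.2   57.7] rpy [-1.798e+02  1.000e-01 -1.647e+02] w 39.1 F [ 0.8 -0.2 -0.2] q6 -2.52
 tool shift mm [0.9 1.3 1.7] len 2.3
 turn [-0.2  0.1 -0.1]  tool shift after turn [0.9 1.3 1.7]
```

View pics/w3.png

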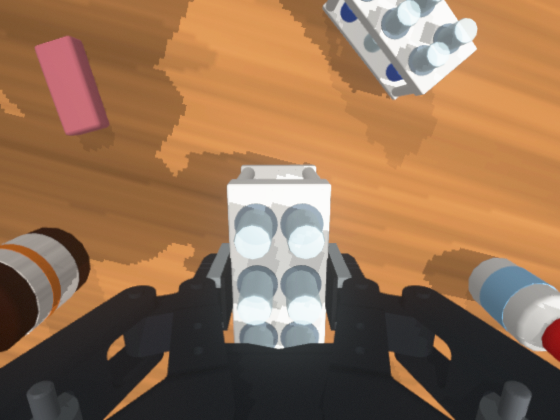

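```bash
python3 - <<'E'
from h import *
m=np.load('pics/w3.npy',allow_pickle=True).item()
P=ray('wrist',[[229,184],[331,184]],55,m); print(P)
o=get_obs();R=Ro.from_euler('xyz',o['ee_rot']).as_matrix()
print((P-o['position'])@R)
# better card estimates from w1 (pose as moving) for comparison
im=cv2.imread('pics/w2.png'); 
go(451,-272,160,172.9)
go(470,291,160,172.9)
E
```

```text
[[ 415.2107588  -300.56154683   55.        ]
 [ 404.8993091  -263.07564282   55.        ]]
[[ 42.40664265 -17.74410186   2.62269023]
 [ 42.43356179  21.13395192   2.4993842 ]]
t 5.1 pos [ 451.4 -272.2   57.7] rpy [-1.798e+02  1.000e-01 -1.647e+02] w 39.1 F [ 0.8 -0.2 -0.2] q6 -2.52
 tool shift mm [ 1.000e-01 -0.000e+00 -1.023e+02] len 102.3
 turn [-0.2  0.2 22.4]  tool shift after turn [   0.4    0.2 -102.3]
t 5.1 pos [ 451.4 -272.2   57.7] rpy [-1.798e+02  1.000e-01 -1.647e+02] w 39.1 F [ 0.8 -0.2 -0.2] q6 -2.52
 tool shift mm [-167.2  537.9 -103.7] len 572.7
 turn [-0.2  0.2 22.4]  tool shift after turn [  51.2  561.2 -102.3]
```

Call:
{"op": "arm_command", "data": {
  "moves": [
    [[0,0,-0.02,0,0,0,0.03],[0,0,-0.035,0,0,0,0.03],[0,0,-0.035,0,0,0,0.03],[0,0,-0.012,0,0,7.5,0.03],[0,0,0,0,0,7.5,0.03],[0,0,0,0,0,7.5,0.03],[0,0,0,0,0,0,0.03],[0,0,0,0,0,0,0.03]]
  ]
}}

```text
t: 5.9
position: [448.8, -269.9, 160.0]
ee_rot: [3.139, -0.004, 3.005]
wrist_force: [-0.2, 0.5, -1.7]
width: 39.3
```

Call:
{"op": "arm_command", "data": {
  "moves": [
    [[0.003,0.025,0,0,0,0,0.03],[0.004,0.045,0,0,0,0,0.03],[0.004,0.045,0,0,0,0,0.03],[0.004,0.045,0,0,0,0,0.03],[0.004,0.045,0,0,0,0,0.03],[0.004,0.045,0,0,0,0,0.03],[0.004,0.045,0,0,0,0,0.03],[0.004,0.045,0,0,0,0,0.03]]
  ]
}}

```text
t: 6.7
position: [460.5, 78.4, 157.8]
ee_rot: [3.139, -0.007, 3.013]
wrist_force: [1.1, -0.0, -1.5]
width: 38.8
```

```bash
python3 - <<'E'
from h import *
go(470,291,160,172.9)
E
```

```text
t 6.7 pos [460.5  78.4 157.8] rpy [179.9  -0.4 172.6] w 38.8 F [ 1.1 -0.  -1.5] q6 -1.44
 tool shift mm [ 17.9 212.   -1.6] len 212.8
 turn [ 0.1 -0.4 -0.3]  tool shift after turn [ 16.9 212.1  -2.2]
```

Call:
{"op": "arm_command", "data": {
  "moves": [
    [[0.002,0.04,0,0,0,0,0.03],[0.002,0.04,0,0,0,0,0.03],[0.002,0.025,0,0,0,0,0.03],[0,0.01,0,0,0,0,0.03],[0,0,0,0,0,0,0.03],[0,0,0,0,0,0,0.03],[0,0,0,0,0,0,0.03],[0,0,0,0,0,0,0.03]]
  ]
}}

```text
t: 7.5
position: [466.0, 199.9, 155.0]
ee_rot: [-3.141, -0.011, 3.031]
wrist_force: [-0.5, -0.5, -1.3]
width: 39.1
```

```bash
python3 - <<'E'
from h import *
shot('wrist','w4')
go(470,291,160,172.9)
E
```

```text
t 7.55 pos [466.  199.8 155. ] rpy [-180.    -0.6  173.7] w 39.0 F [-0.1 -0.6 -1.2] q6 -1.21
 tool shift mm [ 6.1 91.1 -4.9] len 91.4
 turn [-0.  -0.6  0.8]  tool shift after turn [ 7.3 91.  -5. ]
```

View pics/w4.png

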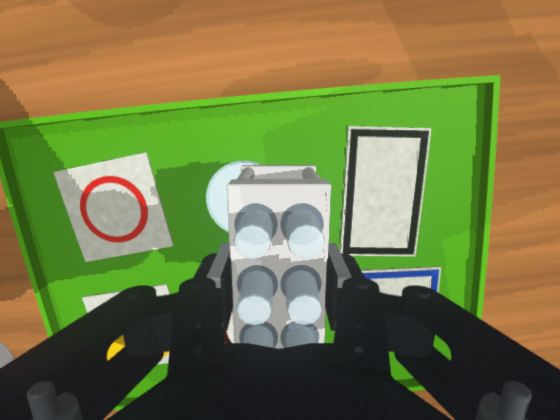

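```bash
cat >> h.py <<'E'
def outl(name,lo,hi,box,z,cam='wrist',minA=100):
    im=cv2.imread(f'pics/{name}.png'); m=np.load(f'pics/{name}.npy',allow_pickle=True).item()
    hsv=cv2.cvtColor(im,cv2.COLOR_BGR2HSV); x0,y0,x1,y1=box
    k=np.zeros(im.shape[:2],np.uint8)
    for l,h in zip(lo,hi): k[y0:y1,x0:x1]|=cv2.inRange(hsv,np.array(l),np.array(h))[y0:y1,x0:x1]
    cc,hi_=cv2.findContours(k,cv2.RETR_CCOMP,cv2.CHAIN_APPROX_NONE)
    for c,hh in zip(cc,hi_[0]):
        if cv2.contourArea(c)<minA: continue
        P=ray(cam,c.reshape(-1,2),z,m)[:,:2].astype(np.float32)
        r=cv2.minAreaRect(P); e,rad=cv2.minEnclosingCircle(P)
        print('inner' if hh[3]>=0 else 'outer','rect',np.round(r[0],1),np.round(r[1],1),round(r[2],1),'circ',np.round(e,1),round(rad,1))
E
python3 - <<'E'
from h import *
outl('w4',[[0,0,0]],[[180,120,70]],(335,115,440,265),8)
print('red');outl('w4',[[0,90,60],[170,90,60]],[[8,255,255],[180,255,255]],(60,160,170,260),8)
E
```

```text
outer rect [474.1 289. ] [ 63.5 117.3] 83.0 circ [473.7 289.4] 65.4
inner rect [468.6 290.1] [55.2 99.3] 82.8 circ [468.5 290.1] 55.4
red
outer rect [456.4  57.8] [59.3 59.6] 75.5 circ [456.4  57.6] 30.1
inner rect [456.4  57.3] [48.7 48.6] 35.2 circ [456.6  57.3] 25.0
```

Call:
{"op": "arm_command", "data": {
  "moves": [
    [[0.002,0.03,0,0,-0.6,0.8,0.03],[0.003,0.03,0,0,0,0,0.03],[0.001,0.025,0,0,0,0,0.03],[0,0.005,0.02,0,0,0,0.03],[0,0,0.02,0,0,0,0.03],[0,0,0,0,0,0,0.03],[0,0,0,0,0,0,0.03],[0,0,0,0,0,0,0.03]]
  ]
}}

```text
t: 8.35
position: [474.6, 288.1, 116.8]
ee_rot: [3.14, 0.004, 3.007]
wrist_force: [0.0, -0.3, -1.2]
width: 38.9
```

```bash
python3 - <<'E'
from h import *
go(469.2,289.5,66,172.8)
E
```

```text
t 8.35 pos [474.6 288.1 116.8] rpy [179.9   0.2 172.3] w 38.9 F [ 0.  -0.3 -1.2] q6 -1.02
 tool shift mm [ 5.8  0.6 50.8] len 51.2
 turn [ 0.1  0.2 -0.5]  tool shift after turn [ 5.6  0.7 50.8]
```

Call:
{"op": "arm_command", "data": {
  "moves": [
    [[0.006,0.0007,0.01,0,0,-0.5,0.03],[0,0,0.015,0,0,0,0.03],[0,0,0.015,0,0,0,0.03],[0,0,0,0,0,0,0.03],[0,0,0,0,0,0,0.03],[0,0,0,0,0,0,0.03],[0,0,0,0,0,0,0.03],[0,0,0,0,0,0,0.03]]
  ]
}}

```text
t: 9.15
position: [469.7, 289.4, 75.5]
ee_rot: [3.139, 0.007, 3.016]
wrist_force: [0.4, -0.4, -1.2]
width: 39.0
```

```bash
python3 - <<'E'
from h import *
go(469.2,289.5,66,172.8)
shot('wrist','w5')
E
```

```text
t 9.15 pos [469.7 289.4  75.5] rpy [179.8   0.4 172.8] w 39.0 F [ 0.4 -0.4 -1.2] q6 -1.03
 tool shift mm [ 0.6 -0.   9.5] len 9.5
 turn [ 0.2  0.4 -0. ]  tool shift after turn [0.5 0.  9.5]
```

View pics/w5.png

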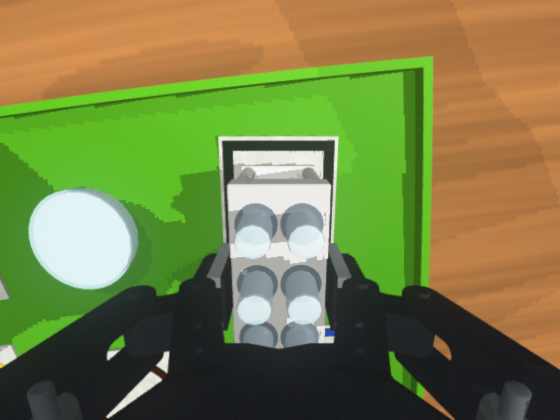

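Call:
{"op": "arm_command", "data": {
  "moves": [
    [[0.0005,0,0.005,0,0,0,0.03],[0,0,0.003,0,0,0,0.03],[0,0,0,0,0,0,0.03],[0,0,0,0,0,0,0.03],[0,0,0,0,0,0,0.03],[0,0,0,0,0,0,0.03],[0,0,0,0,0,0,0.03],[0,0,0,0,0,0,0.03]]
  ]
}}

```text
t: 10.0
position: [469.9, 289.8, 67.7]
ee_rot: [3.138, 0.009, 3.016]
wrist_force: [-0.9, 1.0, -1.1]
width: 38.8
```

```bash
python3 - <<'E'
from h import *
go(469.2,289.5,66,172.8)
E
```

```text
t 10.0 pos [469.9 289.8  67.7] rpy [179.8   0.5 172.8] w 38.8 F [-0.9  1.  -1.1] q6 -1.03
 tool shift mm [ 0.7 -0.4  1.7] len 1.9
 turn [ 0.2  0.5 -0. ]  tool shift after turn [ 0.6 -0.4  1.7]
```

Call:
{"op": "arm_command", "data": {
  "moves": [
    [[0.0005,0,0.002,0,0.4,0,0.03],[0,0,0.001,0,0,0,0.03],[0,0,0,0,0,0,0.03],[0,0,0,0,0,0,0.03],[0,0,0,0,0,0,0.03],[0,0,0,0,0,0,0.03],[0,0,0,0,0,0,0.03],[0,0,0,0,0,0,0.03]]
  ]
}}

```text
t: 10.8
position: [469.8, 290.1, 65.8]
ee_rot: [3.138, 0.001, 3.016]
wrist_force: [-1.4, -0.0, 0.9]
width: 38.7
```

```bash
python3 - <<'E'
from h import *
go(469.2,289.5,66,172.8)
E
```

```text
t 10.8 pos [469.8 290.1  65.8] rpy [1.798e+02 1.000e-01 1.728e+02] w 38.7 F [-1.4 -0.   0.9] q6 -1.03
 tool shift mm [ 0.5 -0.7 -0.2] len 0.9
 turn [ 0.2  0.1 -0. ]  tool shift after turn [ 0.5 -0.7 -0.2]
```

Call:
{"op": "arm_command", "data": {
  "moves": [
    [[0,0,0,0,0,0,0.06],[0,0,0,0,0,0,0.06],[0,0,0,0,0,0,0.06],[0,0,0,0,0,0,0.06],[0,0,-0.02,0,0,0,0.06],[0,0,-0.04,0,0,0,0.06],[0,0,-0.04,0,0,0,0.06],[0,0,-0.04,0,0,0,0.07]]
  ]
}}

```text
t: 11.6
position: [465.1, 287.5, 201.1]
ee_rot: [-3.137, -0.013, 3.015]
wrist_force: [0.4, 0.4, -0.0]
width: 69.3
```

```bash
python3 - <<'E'
from h import *
shot('wrist','w6')
go(594,-265,230,102.6)
E
```

```text
t 11.65 pos [468.9 289.3 210. ] rpy [ 1.799e+02 -1.000e-01  1.728e+02] w 70.1 F [2.4 2.9 5.8] q6 -1.03
 tool shift mm [-193.7 -534.2  -21.5] len 568.6
 turn [ 0.1 -0.2 70.2]  tool shift after turn [-568.2    1.2  -20. ]
```

View pics/w6.png

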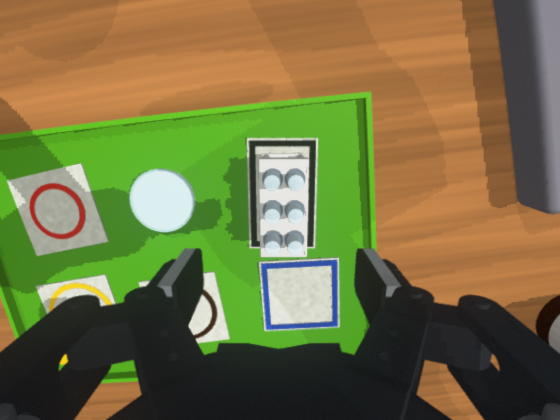

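```bash
python3 - <<'E'
from h import *
shot('wrist','w7')
outl('w7',[[105,100,50]],[[130,255,255]],(255,250,345,335),8)
print('b');outl('w7',[[0,0,0]],[[180,160,90]],(235,130,325,255),8)
print('r');outl('w7',[[0,90,60],[170,90,60]],[[8,255,255],[180,255,255]],(10,160,110,260),8)
shot('top','t1')
print('top b');outl('t1',[[0,0,0]],[[180,255,90]],(150,185,195,235),8,'top',20)
go(594,-265,200,192.6)
a=cv2.imread('pics/t1.png');cv2.imwrite('pics/t1c.png',cv2.resize(a[150:250,140:290],None,fx=5,fy=5,interpolation=cv2.INTER_CUBIC))
E
```

```text
outer rect [581.3 296. ] [79.6 79.4] 86.1 circ [581.4 296.1] 55.4
inner rect [581.4 295.9] [70.6 70.9] 86.0 circ [581.1 295.9] 48.5
b
outer rect [468.7 290.1] [ 63.3 106.5] 82.8 circ [468.8 290.4] 61.1
r
outer rect [455.9  57.7] [59.4 58.6] 83.1 circ [456.4  57.8] 30.1
inner rect [456.7  57. ] [48.3 49.2] 33.2 circ [456.5  57.2] 25.1
top b
outer rect [473.9 317.6] [141.   69.2] 8.0 circ [472.5 329.4] 73.8
t 11.75 pos [467.8 288.7 204.7] rpy [180.   -0.3 172.8] w 69.8 F [-0.4 -0.7 -0.4] q6 -1.03
 tool shift mm [-194.8 -533.5    3.6] len 567.9
 turn [  0.1  -0.3 -19.8]  tool shift after turn [  -2.3 -567.9    4.7]
```

View pics/t1c.png

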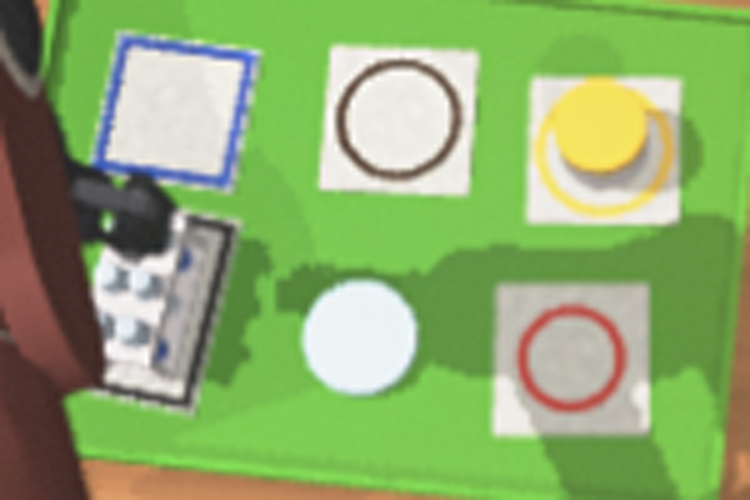

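Call:
{"op": "arm_command", "data": {
  "moves": [
    [[0,0,0,0,0,-6.6,0.07],[0,0,0,0,0,-6.6,0.07],[0,0,0,0,0,-6.6,0.075],[0,-0.03,0,0,0,0,0.08],[0,-0.045,0,0,0,0,0.085],[0,-0.045,0,0,0,0,0.085],[0,-0.045,0,0,0,0,0.085],[0,-0.045,0,0,0,0,0.085]]
  ]
}}

```text
t: 12.55
position: [511.8, 81.5, 192.0]
ee_rot: [3.138, -0.021, -2.896]
wrist_force: [1.2, -0.4, 0.6]
width: 84.9
```

Call:
{"op": "arm_command", "data": {
  "moves": [
    [[0,-0.045,0,0,0,0,0.085],[0,-0.045,0,0,0,0,0.085],[0,-0.045,0,0,0,0,0.085],[0,-0.045,0,0,0,0,0.085],[0,-0.045,0,0,0,0,0.085],[0,-0.045,0,0,0,0,0.085],[0,-0.03,0,0,0,0,0.085],[0,-0.02,0,0,0,0,0.085]]
  ]
}}

```text
t: 13.35
position: [583.7, -243.7, 174.1]
ee_rot: [3.127, -0.038, -2.9]
wrist_force: [0.5, -0.1, -0.9]
width: 85.2
```

```bash
python3 - <<'E'
from h import *
go(594,-265,200,192.6)
shot('wrist','w8')
go(594,-265,200,192.6)
shot('wrist','w8')
go(594,-265,200,192.6)
E
```

```text
t 13.35 pos [ 583.7 -243.7  174.1] rpy [ 179.2   -2.2 -166.2] w 85.2 F [ 0.5 -0.1 -0.9] q6 -2.32
 tool shift mm [ -3.9 -22.8 -26.4] len 35.1
 turn [ 0.8 -2.2  1.2]  tool shift after turn [ -5.4 -23.  -25.9]
t 13.4 pos [ 583.8 -246.1  173.7] rpy [ 179.3   -2.2 -166.3] w 84.9 F [-1.6 -0.6  0. ] q6 -2.32
 tool shift mm [ -4.4 -20.5 -26.7] len 34.0
 turn [ 0.7 -2.2  1.1]  tool shift after turn [ -5.9 -20.7 -26.3]
t 13.45 pos [ 583.5 -243.9  173.9] rpy [ 179.2   -2.2 -166.3] w 85.0 F [0.1 0.8 0.1] q6 -2.31
 tool shift mm [ -4.1 -22.6 -26.6] len 35.2
 turn [ 0.8 -2.2  1.1]  tool shift after turn [ -5.6 -22.9 -26.1]
```

View pics/w8.png

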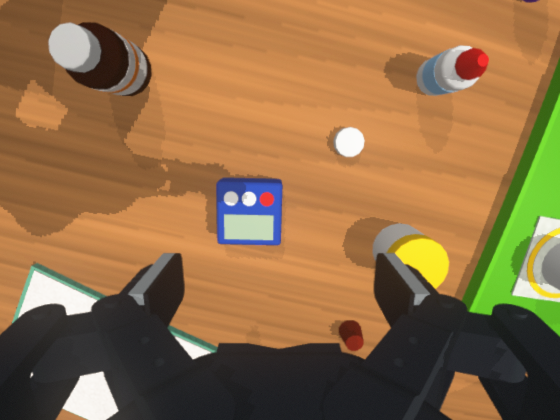

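```bash
python3 - <<'E'
from h import *
im=cv2.imread('pics/w8.png'); cv2.imwrite('pics/w8c.png',cv2.resize(im[165:260,200:300],None,fx=6,fy=6,interpolation=cv2.INTER_CUBIC))
outl('w8',[[105,100,100]],[[130,255,255]],(200,165,300,260),28)
E
```

```text
outer rect [ 593.  -266.9] [57.3 54.6] 12.2 circ [ 593.3 -266.6] 37.6
inner rect [ 605.8 -264.5] [24.2 44.2] 13.5 circ [ 606.1 -264.4] 24.2
inner rect [ 578.7 -255.2] [13.8 13.5] 13.5 circ [ 578.4 -255. ] 7.2
inner rect [ 581.7 -269.6] [13.1 13.4] 58.4 circ [ 581.5 -269.6] 7.2
inner rect [ 584.6 -284.3] [13.7 13.5] 57.3 circ [ 584.8 -284.3] 7.3
```

View pics/w8c.png

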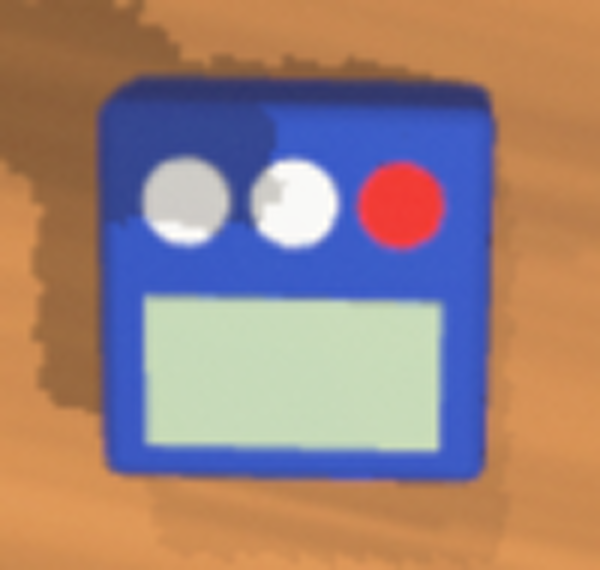

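```bash
python3 - <<'E'
from h import *
m=np.load('pics/w8.npy',allow_pickle=True).item()
c=np.array([[103,100],[491,106],[485,480],[106,475]])/6-.4+[200,165]
P=ray('wrist',c,28,m)[:,:2]; print(P.round(1),P.mean(0))
for i in range(4):
    d=P[(i+1)%4]-P[i]; print(np.linalg.norm(d).round(1),np.degrees(np.arctan2(d[1],d[0])).round(1))
go(593.5,-266.4,120,193.2)
E
```

```text
[[ 573.5 -298.5]
 [ 561.7 -245.9]
 [ 615.2 -233.7]
 [ 627.3 -287.4]] [ 594.43277919 -266.36916425]
53.9 102.7
54.8 12.9
55.0 -77.3
54.9 -168.3
t 13.45 pos [ 583.5 -243.9  173.9] rpy [ 179.2   -2.2 -166.3] w 85.0 F [0.1 0.8 0.1] q6 -2.31
 tool shift mm [ -6.4 -25.   53.3] len 59.2
 turn [ 0.8 -2.2  0.5]  tool shift after turn [ -4.5 -24.2  53.9]
```

Call:
{"op": "arm_command", "data": {
  "moves": [
    [[-0.004,-0.024,0.02,0.8,-2.2,0.5,0.085],[0,0,0.03,0,0,0,0.085],[0,0,0.02,0,0,0,0.085],[0,0,0.01,0,0,0,0.085],[0,0,0,0,0,0,0.085],[0,0,0,0,0,0,0.085],[0,0,0,0,0,0,0.085],[0,0,0,0,0,0,0.085]]
  ]
}}

```text
t: 14.25
position: [591.3, -261.4, 87.9]
ee_rot: [3.136, -0.001, -2.908]
wrist_force: [1.0, 0.0, -0.1]
width: 85.5
```

```bash
python3 - <<'E'
from h import *
go(594.2,-266.4,31,193)
E
```

```text
t 14.25 pos [ 591.3 -261.4   87.9] rpy [ 1.797e+02 -1.000e-01 -1.666e+02] w 85.5 F [ 1.   0.  -0.1] q6 -2.34
 tool shift mm [-1.7 -5.9 56.8] len 57.2
 turn [ 0.3 -0.1  0.4]  tool shift after turn [-1.7 -5.6 56.9]
```

Call:
{"op": "arm_command", "data": {
  "moves": [
    [[-0.0015,-0.006,0.01,0.3,0,0.4,0.085],[0,0,0.02,0,0,0,0.085],[0,0,0.015,0,0,0,0.085],[0,0,0.008,0,0,0,0.085],[0,0,0,0,0,0,0.085],[0,0,0,0,0,0,0.085],[0,0,0,0,0,0,0.085],[0,0,0,0,0,0,0.085]]
  ]
}}

```text
t: 15.05
position: [597.7, -269.7, 36.3]
ee_rot: [-3.134, 0.005, -2.917]
wrist_force: [-0.6, 0.8, 1.3]
width: 85.2
```

```bash
python3 - <<'E'
from h import *
go(594.2,-266.4,31,193)
E
```

```text
t 15.05 pos [ 597.7 -269.7   36.3] rpy [-179.6    0.3 -167.1] w 85.2 F [-0.6  0.8  1.3] q6 -2.33
 tool shift mm [2.7 4.1 5.3] len 7.2
 turn [-0.4  0.3 -0.1]  tool shift after turn [2.7 4.  5.3]
```

Call:
{"op": "arm_command", "data": {
  "moves": [
    [[0.0027,0.004,0.003,-0.3,0.2,0,0.085],[0,0,0.002,0,0,0,0.085],[0,0,0,0,0,0,0.085],[0,0,0,0,0,0,0.085],[0,0,0,0,0,0,0.085],[0,0,0,0,0,0,0.085],[0,0,0,0,0,0,0.085],[0,0,0,0,0,0,0.085]]
  ]
}}

```text
t: 15.85
position: [594.8, -266.6, 32.7]
ee_rot: [-3.138, 0.003, -2.916]
wrist_force: [0.2, -0.4, 0.9]
width: 85.2
```

```bash
python3 - <<'E'
from h import *
go(594.2,-266.4,31,193)
E
```

```text
t 15.85 pos [ 594.8 -266.6   32.7] rpy [-179.8    0.2 -167.1] w 85.2 F [ 0.2 -0.4  0.9] q6 -2.33
 tool shift mm [0.6 0.3 1.7] len 1.8
 turn [-0.2  0.2 -0.1]  tool shift after turn [0.5 0.3 1.7]
```

Call:
{"op": "arm_command", "data": {
  "moves": [
    [[0,0,0.001,0,0,0,0.05],[0,0,0,0,0,0,0.05],[0,0,0,0,0,0,0.05],[0,0,0,0,0,0,0.05],[0,0,0,0,0,0,0.05],[0,0,0,0,0,0,0.05],[0,0,0,0,0,0,0.05],[0,0,0,0,0,0,0.05]]
  ]
}}

```text
t: 16.65
position: [595.3, -266.9, 32.1]
ee_rot: [-3.137, 0.004, -2.916]
wrist_force: [0.1, 0.2, -0.1]
width: 54.7
```

```bash
python3 - <<'E'
from h import *
shot('wrist','w9')
go(594.2,-266.4,31,193)
E
```

```text
t 16.7 pos [ 595.2 -266.9   32.1] rpy [-179.8    0.2 -167.1] w 54.6 F [-0.1  0.3  1.6] q6 -2.33
 tool shift mm [0.9 0.7 1.1] len 1.6
 turn [-0.2  0.2 -0.1]  tool shift after turn [0.9 0.7 1.1]
```

View pics/w9.png

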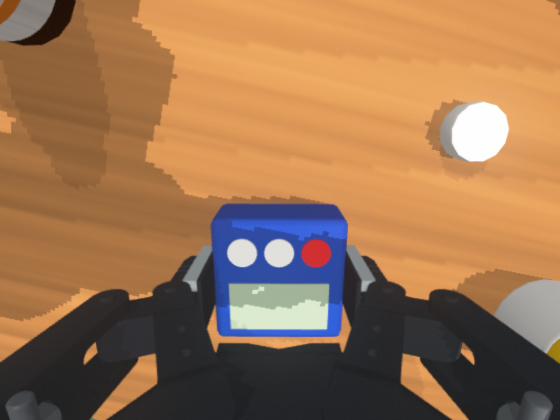

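```bash
python3 - <<'E'
from h import *
m=np.load('pics/w9.npy',allow_pickle=True).item()
P=ray('wrist',[[213,219],[346,220],[218,335],[341,336]],28,m)
o=get_obs();R=Ro.from_euler('xyz',o['ee_rot']).as_matrix()
T=(P-o['position'])@R; print(T.round(1),T.mean(0))
go(581.5,295.5,130,176)
E
```

```text
[[ 28.  -25.    4.1]
 [ 27.7  27.9   3.9]
 [-26.2 -25.8   4.3]
 [-26.5  28.9   4.1]] [0.74235003 1.49803672 4.11669174]
t 16.7 pos [ 595.2 -266.9   32.1] rpy [-179.8    0.2 -167.1] w 54.6 F [-0.1  0.3  1.6] q6 -2.33
 tool shift mm [-112.5  550.9  -99.7] len 571.0
 turn [-0.2  0.3 16.9]  tool shift after turn [ 52.9 560.1 -97.9]
```

Call:
{"op": "arm_command", "data": {
  "moves": [
    [[0,0,-0.02,0,0,0,0.05],[0,0,-0.04,0,0,0,0.05],[0,0,-0.04,0,0,0,0.05],[0,0,-0.02,0,0,5.6,0.05],[0,0,0,0,0,5.6,0.05],[0,0,0,0,0,5.6,0.05],[0,0,0,0,0,0,0.05],[0,0,0,0,0,0,0.05]]
  ]
}}

```text
t: 17.5
position: [592.4, -265.1, 153.1]
ee_rot: [3.141, -0.002, 3.065]
wrist_force: [-0.4, 0.9, -1.2]
width: 54.4
```

```bash
python3 - <<'E'
from h import *
go(581.5,295.5,150,176)
E
```

```text
t 17.5 pos [ 592.4 -265.1  153.1] rpy [ 1.800e+02 -1.000e-01  1.756e+02] w 54.4 F [-0.4  0.9 -1.2] q6 -2.03
 tool shift mm [ 53.8 558.1   3.4] len 560.7
 turn [ 0.  -0.1 -0.4]  tool shift after turn [ 49.9 558.5   3.1]
```

Call:
{"op": "arm_command", "data": {
  "moves": [
    [[0.003,0.025,0,0,0,0,0.05],[0.004,0.045,0,0,0,0,0.05],[0.004,0.045,0,0,0,0,0.05],[0.004,0.045,0,0,0,0,0.05],[0.004,0.045,0,0,0,0,0.05],[0.004,0.045,0,0,0,0,0.05],[0.004,0.045,0,0,0,0,0.05],[0.004,0.045,0,0,0,0,0.05]]
  ]
}}

```text
t: 18.3
position: [583.3, 82.5, 148.2]
ee_rot: [3.141, -0.008, 3.069]
wrist_force: [-0.3, -0.3, -0.6]
width: 55.1
```

```bash
python3 - <<'E'
from h import *
go(581.5,295.5,150,176)
E
```

```text
t 18.3 pos [583.3  82.5 148.2] rpy [180.   -0.4 175.8] w 55.1 F [-0.3 -0.3 -0.6] q6 -1.48
 tool shift mm [ 17.4 212.3  -1.7] len 213.1
 turn [ 0.  -0.4 -0.2]  tool shift after turn [ 16.7 212.4  -1.8]
```

Call:
{"op": "arm_command", "data": {
  "moves": [
    [[0.003,0.045,0,0,0,0,0.05],[0.003,0.045,0,0,0,0,0.05],[0.003,0.045,0,0,0,0,0.05],[0.002,0.035,0,0,0,0,0.05],[0.002,0.02,0,0,0,0,0.05],[0,0.01,0,0,0,0,0.05],[0,0,0,0,0,0,0.05],[0,0,0,0,0,0,0.05]]
  ]
}}

```text
t: 19.1
position: [578.9, 295.7, 142.7]
ee_rot: [-3.139, -0.016, 3.089]
wrist_force: [0.3, 1.3, -1.0]
width: 54.3
```

```bash
python3 - <<'E'
from h import *
go(581.5,295.5,41,176)
E
```

```text
t 19.1 pos [578.9 295.7 142.7] rpy [-179.9   -0.9  177. ] w 54.3 F [ 0.3  1.3 -1. ] q6 -1.16
 tool shift mm [-4.200e+00  1.000e-01  1.017e+02] len 101.8
 turn [-0.1 -0.9  1. ]  tool shift after turn [-2.700e+00 -1.000e-01  1.017e+02]
```

Call:
{"op": "arm_command", "data": {
  "moves": [
    [[-0.002,0,0.01,0,-0.9,1.0,0.05],[0,0,0.02,0,0,0,0.05],[0,0,0.02,0,0,0,0.05],[0,0,0.015,0,0,0,0.05],[0,0,0,0,0,0,0.05],[0,0,0,0,0,0,0.05],[0,0,0,0,0,0,0.05],[0,0,0,0,0,0,0.05]]
  ]
}}

```text
t: 19.9
position: [584.2, 287.5, 78.1]
ee_rot: [-3.138, 0.004, 3.063]
wrist_force: [-0.5, 1.0, -1.8]
width: 54.6
```

```bash
python3 - <<'E'
from h import *
go(582.2,295,41,176)
shot('wrist','w10')
E
```

```text
t 19.9 pos [584.2 287.5  78.1] rpy [-179.8    0.2  175.5] w 54.6 F [-0.5  1.  -1.8] q6 -1.15
 tool shift mm [ 2.7  7.5 37.1] len 37.9
 turn [-0.2  0.2 -0.5]  tool shift after turn [ 2.5  7.4 37.1]
```

View pics/w10.png

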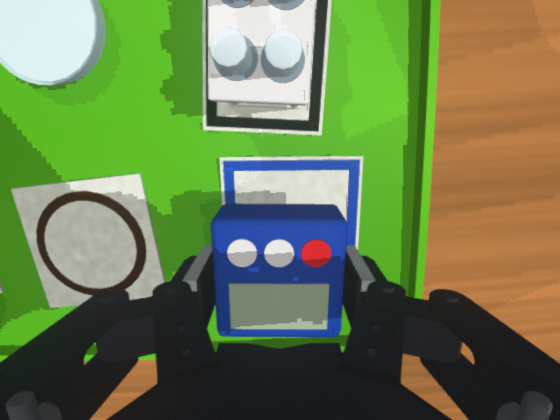

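Call:
{"op": "arm_command", "data": {
  "moves": [
    [[0.0025,0.0075,0,0,0,-0.4,0.05],[0,0,0.01,0,0,0,0.05],[0,0,0.012,0,0,0,0.05],[0,0,0.004,0,0,0,0.05],[0,0,0,0,0,0,0.05],[0,0,0,0,0,0,0.05],[0,0,0,0,0,0,0.05],[0,0,0,0,0,0,0.05]]
  ]
}}

```text
t: 20.75
position: [582.6, 296.6, 50.7]
ee_rot: [-3.139, 0.006, 3.072]
wrist_force: [-0.8, 1.1, -1.2]
width: 54.5
```

```bash
python3 - <<'E'
from h import *
outl('w10',[[0,0,0]],[[180,255,90]],(30,180,155,300),8)
go(582.2,295,41,176)
shot('wrist','w11')
E
```

```text
outer rect [586.1 166.8] [71.  73.4] 57.2 circ [588.9 168.4] 39.3
inner rect [585.8 167. ] [61.  61.5] 35.3 circ [585.6 166.9] 31.1
t 20.75 pos [582.6 296.6  50.7] rpy [-179.9    0.3  176. ] w 54.5 F [-0.8  1.1 -1.2] q6 -1.14
 tool shift mm [ 0.3 -1.6  9.7] len 9.9
 turn [-0.1  0.3  0. ]  tool shift after turn [ 0.3 -1.6  9.7]
```

View pics/w11.png

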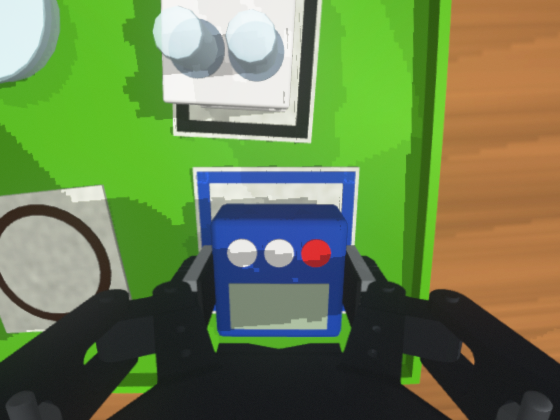

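Call:
{"op": "arm_command", "data": {
  "moves": [
    [[0,-0.0015,0.004,0,0,0,0.05],[0,0,0.004,0,0,0,0.05],[0,0,0,0,0,0,0.05],[0,0,0,0,0,0,0.05],[0,0,0,0,0,0,0.05],[0,0,0,0,0,0,0.05],[0,0,0,0,0,0,0.05],[0,0,0,0,0,0,0.05]]
  ]
}}

```text
t: 21.6
position: [583.1, 295.0, 42.9]
ee_rot: [-3.14, 0.007, 3.072]
wrist_force: [0.1, 0.8, -2.0]
width: 54.8
```

```bash
python3 - <<'E'
from h import *
go(582.2,295,40.1,176)
E
```

```text
t 21.6 pos [583.1 295.   42.9] rpy [-179.9    0.4  176. ] w 54.8 F [ 0.1  0.8 -2. ] q6 -1.14
 tool shift mm [ 0.9 -0.1  2.8] len 3.0
 turn [-0.1  0.4 -0. ]  tool shift after turn [ 0.9 -0.1  2.8]
```

Call:
{"op": "arm_command", "data": {
  "moves": [
    [[0.001,0,0.002,0,0.3,0,0.05],[0,0,0.0015,0,0,0,0.05],[0,0,0,0,0,0,0.05],[0,0,0,0,0,0,0.05],[0,0,0,0,0,0,0.05],[0,0,0,0,0,0,0.05],[0,0,0,0,0,0,0.05],[0,0,0,0,0,0,0.05]]
  ]
}}

```text
t: 22.4
position: [582.5, 295.4, 40.4]
ee_rot: [-3.14, 0.002, 3.072]
wrist_force: [-0.9, -0.2, -0.2]
width: 54.8
```

```bash
python3 - <<'E'
from h import *
go(582.2,295,40.1,176)
E
```

```text
t 22.4 pos [582.5 295.4  40.4] rpy [-1.799e+02  1.000e-01  1.760e+02] w 54.8 F [-0.9 -0.2 -0.2] q6 -1.14
 tool shift mm [ 0.3 -0.4  0.3] len 0.6
 turn [-0.1  0.1 -0. ]  tool shift after turn [ 0.3 -0.4  0.3]
```

Call:
{"op": "arm_command", "data": {
  "moves": [
    [[0,0,0.001,0,0,0,0.05],[0,0,0,0,0,0,0.05],[0,0,0,0,0,0,0.07],[0,0,0,0,0,0,0.07],[0,0,0,0,0,0,0.07],[0,0,-0.02,0,0,0,0.07],[0,0,-0.04,0,0,0,0.07],[0,0,-0.04,0,0,0,0.07]]
  ]
}}

```text
t: 23.2
position: [577.6, 293.6, 133.1]
ee_rot: [-3.133, -0.013, 3.071]
wrist_force: [0.1, 0.2, -0.2]
width: 70.1
```

Call:
{"op": "arm_command", "data": {
  "moves": [
    [[0,0,-0.04,0,0,0,0.07],[0,0,-0.02,0,0,0,0.07],[0,0,0,0,0,0,0.07],[0,0,0,0,0,0,0.07],[0,0,0,0,0,0,0.07],[0,0,0,0,0,0,0.07],[0,0,0,0,0,0,0.07],[0,0,0,0,0,0,0.07]]
  ]
}}

```text
t: 24.0
position: [578.4, 294.0, 195.0]
ee_rot: [-3.134, -0.012, 3.071]
wrist_force: [-0.1, 0.5, -0.3]
width: 69.7
```

```bash
python3 - <<'E'
from h import *
shot('wrist','w12')
go(444,-137,200,176)
outl('w12',[[105,100,90]],[[130,255,255]],(150,100,420,300),8)
E
```

```text
t 24.05 pos [578.3 294.  194.8] rpy [-179.5   -0.7  176. ] w 70.0 F [-0.5  0.2  0. ] q6 -1.14
 tool shift mm [ 1.038e+02 -4.393e+02 -3.000e-01] len 451.4
 turn [-0.5 -0.7 -0. ]  tool shift after turn [ 103.9 -439.3   -5.2]
outer rect [581.3 296.1] [79.4 78.7] 86.1 circ [581.3 296.2] 55.3
inner rect [601.9 295.1] [47.9 26.7] 86.1 circ [601.8 295.1] 26.5
inner rect [575.6 313.5] [15.3 14.4] 41.2 circ [575.7 313.7] 8.1
inner rect [574.2 296.9] [14.6 14.5] 40.8 circ [574.2 296.9] 7.9
inner rect [573.1 280.5] [14.4 14.7] 41.0 circ [573.1 280.5] 7.9
inner rect [581.5 296. ] [70.6 69.8] 86.1 circ [581.4 295.9] 48.4
```

View pics/w12.png

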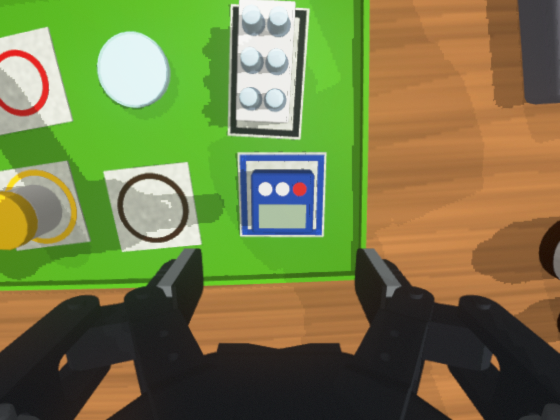

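Call:
{"op": "arm_command", "data": {
  "moves": [
    [[0.007,-0.025,0,-0.5,-0.7,0,0.085],[0.01,-0.044,0,0,0,0,0.085],[0.01,-0.044,0,0,0,0,0.085],[0.01,-0.044,0,0,0,0,0.085],[0.01,-0.044,0,0,0,0,0.085],[0.01,-0.044,0,0,0,0,0.085],[0.01,-0.044,0,0,0,0,0.085],[0.01,-0.044,0,0,0,0,0.085]]
  ]
}}

```text
t: 24.85
position: [475.2, -39.2, 191.7]
ee_rot: [3.141, -0.001, 3.082]
wrist_force: [0.4, -0.8, 0.7]
width: 84.8
```

Call:
{"op": "arm_command", "data": {
  "moves": [
    [[0.01,-0.044,0,0,0,0,0.085],[0.007,-0.03,0,0,0,0,0.085],[0.004,-0.015,0,0,0,0,0.085],[0,0,0,0,0,0,0.085],[0,0,0,0,0,0,0.085],[0,0,0,0,0,0,0.085],[0,0,0,0,0,0,0.085],[0,0,0,0,0,0,0.085]]
  ]
}}

```text
t: 25.65
position: [445.8, -132.1, 190.8]
ee_rot: [3.141, -0.001, 3.077]
wrist_force: [-0.1, 0.7, 0.2]
width: 85.1
```

```bash
python3 - <<'E'
from h import *
shot('wrist','w13')
go(443.5,-137,120,176)
E
```

```text
t 25.7 pos [ 445.8 -132.1  190.8] rpy [ 1.800e+02 -1.000e-01  1.763e+02] w 85.0 F [ 0.1 -0.5  0.8] q6 -1.95
 tool shift mm [ 1.9 -5.1 70.8] len 71.0
 turn [ 0.  -0.1  0.3]  tool shift after turn [ 2.  -5.1 70.8]
```

View pics/w13.png

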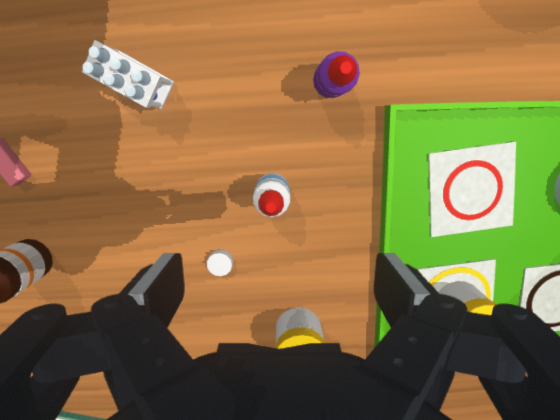

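```bash
python3 - <<'E'
from h import *
im=cv2.imread('pics/w13.png'); cv2.imwrite('pics/w13c.png',cv2.resize(im[165:225,240:305],None,fx=9,fy=9,interpolation=cv2.INTER_CUBIC))
outl('w13',[[0,150,60],[170,150,60]],[[8,255,255],[180,255,255]],(245,180,300,225),56)
print();outl('w13',[[0,90,60],[170,90,60]],[[8,255,255],[180,255,255]],(430,140,515,240),8)
E
```

```text
outer rect [ 444.3 -137.7] [18.7 20.1] 86.3 circ [ 444.  -137.6] 10.4

outer rect [456.5  57.7] [59.  59.2] 44.9 circ [456.4  57.3] 30.0
inner rect [456.5  57.9] [49.  48.8] 45.0 circ [456.4  57.8] 25.1
```

View pics/w13c.png

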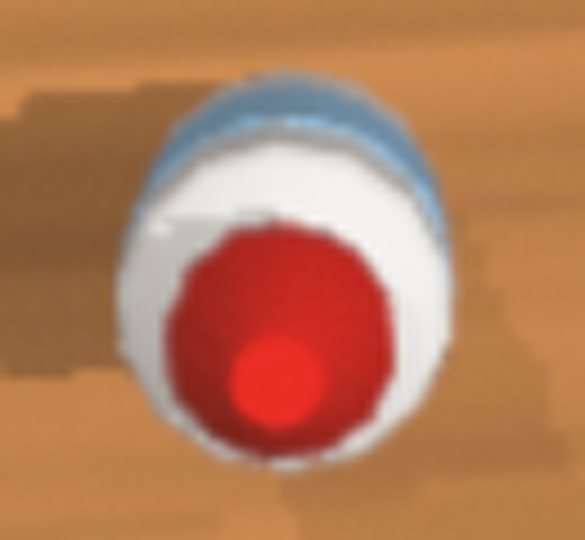

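Call:
{"op": "arm_command", "data": {
  "moves": [
    [[0.002,-0.0055,0.01,0,0,0,0.085],[0,0,0.035,0,0,0,0.085],[0,0,0.035,0,0,0,0.085],[0,0,0.02,0,0,0,0.085],[0,0,0.01,0,0,0,0.085],[0,0,0,0,0,0,0.085],[0,0,0,0,0,0,0.085],[0,0,0,0,0,0,0.085]]
  ]
}}

```text
t: 26.5
position: [444.3, -137.9, 77.0]
ee_rot: [-3.14, 0.002, 3.081]
wrist_force: [-0.3, 0.6, -0.7]
width: 85.1
```

```bash
python3 - <<'E'
from h import *
go(443.8,-137.3,37,176)
E
```

```text
t 26.5 pos [ 444.3 -137.9   77. ] rpy [-1.799e+02  1.000e-01  1.765e+02] w 85.1 F [-0.3  0.6 -0.7] q6 -1.97
 tool shift mm [ 0.6  0.6 40. ] len 40.1
 turn [-0.1  0.1  0.5]  tool shift after turn [ 0.5  0.6 40. ]
```

Call:
{"op": "arm_command", "data": {
  "moves": [
    [[0.0005,0.0005,0.01,0,0,0,0.085],[0,0,0.015,0,0,0,0.085],[0,0,0.014,0,0,0,0.085],[0,0,0,0,0,0,0.085],[0,0,0,0,0,0,0.085],[0,0,0,0,0,0,0.085],[0,0,0,0,0,0,0.085],[0,0,0,0,0,0,0.085]]
  ]
}}

```text
t: 27.3
position: [449.0, -139.8, 42.8]
ee_rot: [-3.135, 0.015, 3.081]
wrist_force: [-0.9, -1.1, -0.1]
width: 85.0
```

```bash
python3 - <<'E'
from h import *
go(443.8,-137.3,37,176)
E
```

```text
t 27.3 pos [ 449.  -139.8   42.8] rpy [-179.6    0.9  176.5] w 85.0 F [-0.9 -1.1 -0.1] q6 -1.97
 tool shift mm [5.4 2.2 5.7] len 8.2
 turn [-0.4  0.9  0.5]  tool shift after turn [5.3 2.1 5.8]
```

Call:
{"op": "arm_command", "data": {
  "moves": [
    [[0.005,0.002,0.004,-0.4,0.9,0,0.085],[0,0,0.002,0,0,0,0.085],[0,0,0,0,0,0,0.085],[0,0,0,0,0,0,0.085],[0,0,0,0,0,0,0.085],[0,0,0,0,0,0,0.085],[0,0,0,0,0,0,0.085],[0,0,0,0,0,0,0.085]]
  ]
}}

```text
t: 28.1
position: [444.2, -137.5, 37.0]
ee_rot: [3.141, -0.001, 3.081]
wrist_force: [0.2, -0.0, 0.4]
width: 85.0
```

```bash
python3 - <<'E'
from h import *
go(443.8,-137.3,37,176)
E
```

```text
t 28.1 pos [ 444.2 -137.5   37. ] rpy [180.   -0.  176.5] w 85.0 F [ 0.2 -0.   0.4] q6 -1.97
 tool shift mm [ 0.4  0.2 -0. ] len 0.4
 turn [ 0.  -0.   0.5]  tool shift after turn [ 0.4  0.2 -0. ]
```

Call:
{"op": "arm_command", "data": {
  "moves": [
    [[0,0,0,0,0,0,0.02],[0,0,0,0,0,0,0.02],[0,0,0,0,0,0,0.02],[0,0,0,0,0,0,0.02],[0,0,0,0,0,0,0.02],[0,0,0,0,0,0,0.02],[0,0,0,0,0,0,0.02],[0,0,0,0,0,0,0.02]]
  ]
}}

```text
t: 28.9
position: [444.4, -137.7, 37.3]
ee_rot: [-3.142, -0.0, 3.081]
wrist_force: [0.2, -0.2, 1.0]
width: 30.7
```

```bash
python3 - <<'E'
from h import *
go(443.8,-137.3,37,176)
shot('wrist','w14')
go(456.4,57.6,150,176)
E
```

```text
t 28.9 pos [ 444.4 -137.7   37.3] rpy [-180.    -0.   176.5] w 30.7 F [ 0.2 -0.2  1. ] q6 -1.97
 tool shift mm [0.6 0.3 0.3] len 0.8
 turn [-0.  -0.   0.5]  tool shift after turn [0.7 0.3 0.3]
t 28.95 pos [ 444.4 -137.7   37.3] rpy [-180.    -0.   176.5] w 30.4 F [-0.4  0.1  0.6] q6 -1.97
 tool shift mm [-1.000e-01  1.956e+02 -1.127e+02] len 225.8
 turn [-0.  -0.   0.5]  tool shift after turn [   1.7  195.6 -112.7]
```

View pics/w14.png

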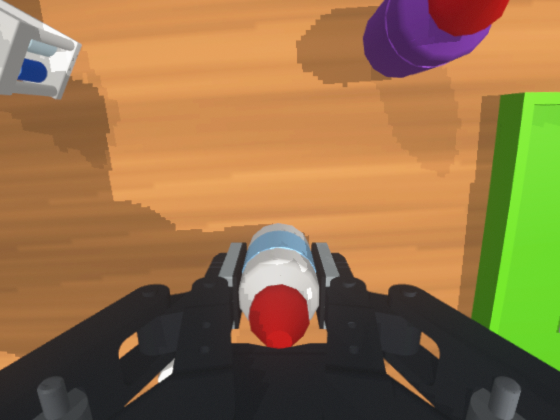

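Call:
{"op": "arm_command", "data": {
  "moves": [
    [[0,0,-0.02,0,0,0,0.02],[0,0,-0.04,0,0,0,0.02],[0,0,-0.03,0,0,0,0.02],[0,0.025,-0.01,0,0,0,0.02],[0,0.045,0,0,0,0,0.02],[0,0.045,0,0,0,0,0.02],[0,0.045,0,0,0,0,0.02],[0,0.025,0,0,0,0,0.02]]
  ]
}}

```text
t: 29.75
position: [456.1, 50.5, 141.8]
ee_rot: [3.14, 0.001, 3.072]
wrist_force: [0.1, -0.3, -0.2]
width: 30.7
```

```bash
python3 - <<'E'
from h import *
go(456.6,57.3,80,176)
E
```

```text
t 29.75 pos [456.1  50.5 141.8] rpy [1.799e+02 1.000e-01 1.760e+02] w 30.7 F [ 0.1 -0.3 -0.2] q6 -1.55
 tool shift mm [ 0.   6.8 61.8] len 62.2
 turn [ 0.1  0.1 -0. ]  tool shift after turn [-0.   6.9 61.8]
```

Call:
{"op": "arm_command", "data": {
  "moves": [
    [[0,0,0,0,0,0,0.02],[0,0.002,0.02,0,0,0,0.02],[0,0,0.025,0,0,0,0.02],[0,0,0.02,0,0,0,0.02],[0,0,0,0,0,0,0.02],[0,0,0,0,0,0,0.02],[0,0,0,0,0,0,0.02],[0,0,0,0,0,0,0.02]]
  ]
}}

```text
t: 30.55
position: [457.7, 52.1, 77.6]
ee_rot: [-3.141, 0.005, 3.076]
wrist_force: [0.8, -0.3, 0.6]
width: 30.1
```

```bash
python3 - <<'E'
from h import *
shot('wrist','w15')
go(456.6,57.3,46,176)
E
```

```text
t 30.6 pos [457.9  52.1  77.8] rpy [-180.     0.3  176.3] w 30.3 F [ 0.4 -0.5 -1. ] q6 -1.55
 tool shift mm [ 1.8  5.1 31.7] len 32.2
 turn [-0.   0.3  0.3]  tool shift after turn [ 1.6  5.1 31.8]
```

View pics/w15.png

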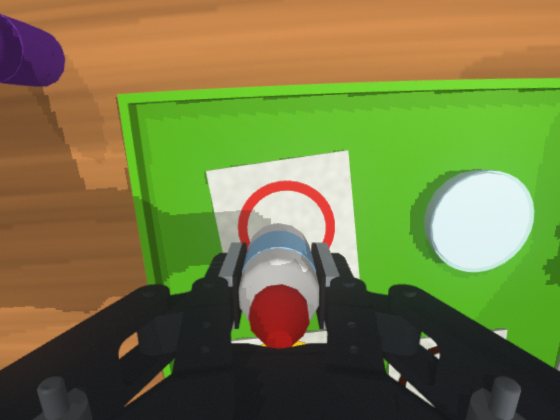

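Call:
{"op": "arm_command", "data": {
  "moves": [
    [[0.002,0.005,0,0,0.2,0,0.02],[0,0,0.01,0,0,0,0.02],[0,0,0.012,0,0,0,0.02],[0,0,0.003,0,0,0,0.02],[0,0,0,0,0,0,0.02],[0,0,0,0,0,0,0.02],[0,0,0,0,0,0,0.02],[0,0,0,0,0,0,0.02]]
  ]
}}

```text
t: 31.4
position: [456.8, 57.8, 51.6]
ee_rot: [-3.141, 0.003, 3.077]
wrist_force: [-0.5, -0.6, 0.1]
width: 30.8
```

```bash
python3 - <<'E'
from h import *
go(456.6,57.3,45.3,176)
E
```

```text
t 31.4 pos [456.8  57.8  51.6] rpy [-180.     0.2  176.3] w 30.8 F [-0.5 -0.6  0.1] q6 -1.54
 tool shift mm [ 0.2 -0.5  6.3] len 6.3
 turn [-0.   0.2  0.3]  tool shift after turn [ 0.2 -0.5  6.3]
```

Call:
{"op": "arm_command", "data": {
  "moves": [
    [[0,-0.0005,0.004,0,0,0,0.02],[0,0,0.002,0,0,0,0.02],[0,0,0.0008,0,0,0,0.02],[0,0,0,0,0,0,0.02],[0,0,0,0,0,0,0.02],[0,0,0,0,0,0,0.02],[0,0,0,0,0,0,0.02],[0,0,0,0,0,0,0.02]]
  ]
}}

```text
t: 32.2
position: [457.8, 57.1, 45.5]
ee_rot: [-3.141, 0.006, 3.077]
wrist_force: [-0.5, 0.0, -0.1]
width: 30.2
```

```bash
python3 - <<'E'
from h import *
go(456.6,57.3,45.3,176)
E
```

```text
t 32.2 pos [457.8  57.1  45.5] rpy [-180.     0.3  176.3] w 30.2 F [-0.5  0.  -0.1] q6 -1.54
 tool shift mm [1.2 0.1 0.2] len 1.2
 turn [-0.   0.3  0.3]  tool shift after turn [1.2 0.1 0.2]
```

Call:
{"op": "arm_command", "data": {
  "moves": [
    [[0.001,0,0.0006,0,0.2,0,0.02],[0,0,0,0,0,0,0.02],[0,0,0,0,0,0,0.06],[0,0,0,0,0,0,0.06],[0,0,0,0,0,0,0.06],[0,0,-0.02,0,0,0,0.06],[0,0,-0.04,0,0,0,0.06],[0,0,-0.04,0,0,0,0.07]]
  ]
}}

```text
t: 33.0
position: [451.1, 57.3, 140.0]
ee_rot: [-3.141, -0.015, 3.076]
wrist_force: [1.0, 0.7, -0.4]
width: 69.7
```

Call:
{"op": "arm_command", "data": {
  "moves": [
    [[0,0,-0.04,0,0,0,0.07],[0,0,-0.02,0,0,0,0.07],[0,0,0,0,0,0,0.07],[0,0,0,0,0,0,0.07],[0,0,0,0,0,0,0.07],[0,0,0,0,0,0,0.07],[0,0,0,0,0,0,0.07],[0,0,0,0,0,0,0.07]]
  ]
}}

```text
t: 33.8
position: [451.3, 57.4, 201.5]
ee_rot: [-3.141, -0.015, 3.076]
wrist_force: [-0.2, -0.8, -0.9]
width: 69.8
```

```bash
python3 - <<'E'
from h import *
shot('wrist','w16')
go(501,-396,200,176)
E
```

```text
t 33.85 pos [451.2  57.4 201.5] rpy [-180.    -0.8  176.3] w 69.5 F [0.2 0.1 0.2] q6 -1.54
 tool shift mm [ -79.2 -449.2    0.6] len 456.1
 turn [-0.  -0.8  0.3]  tool shift after turn [ -81.3 -448.8    1.5]
```

View pics/w16.png

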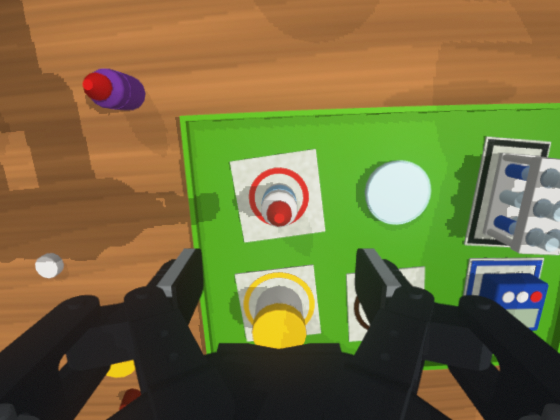

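Call:
{"op": "arm_command", "data": {
  "moves": [
    [[-0.005,-0.025,0,0,-0.8,0,0.085],[-0.008,-0.044,0,0,0,0,0.085],[-0.008,-0.044,0,0,0,0,0.085],[-0.008,-0.044,0,0,0,0,0.085],[-0.008,-0.044,0,0,0,0,0.085],[-0.008,-0.044,0,0,0,0,0.085],[-0.008,-0.044,0,0,0,0,0.085],[-0.008,-0.044,0,0,0,0,0.085]]
  ]
}}

```text
t: 34.65
position: [491.7, -286.1, 198.1]
ee_rot: [3.139, -0.002, 3.087]
wrist_force: [0.9, -1.1, 0.4]
width: 85.1
```

Call:
{"op": "arm_command", "data": {
  "moves": [
    [[-0.008,-0.044,0,0,0,0,0.085],[-0.006,-0.035,0,0,0,0,0.085],[-0.003,-0.015,0,0,0,0,0.085],[0,0,0,0,0,0,0.085],[0,0,0,0,0,0,0.085],[0,0,0,0,0,0,0.085],[0,0,0,0,0,0,0.085],[0,0,0,0,0,0,0.085]]
  ]
}}

```text
t: 35.45
position: [502.7, -384.6, 194.8]
ee_rot: [3.135, -0.005, 3.084]
wrist_force: [0.3, 0.1, -0.0]
width: 85.0
```

```bash
python3 - <<'E'
from h import *
shot('wrist','w17')
go(501,-396.5,120,176)
im=cv2.imread('pics/w17.png')
E
```

```text
t 35.5 pos [ 502.7 -384.6  194.8] rpy [179.6  -0.3 176.7] w 85.2 F [-0.6 -0.5  0.1] q6 -2.28
 tool shift mm [  0.6 -12.4  74.7] len 75.7
 turn [ 0.4 -0.3  0.7]  tool shift after turn [  0.9 -12.   74.8]
```

View pics/w17.png

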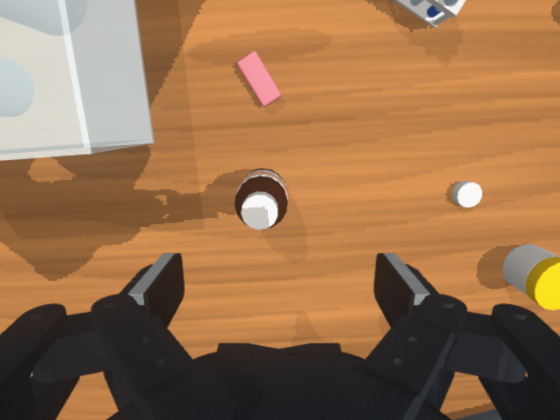

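```bash
python3 - <<'E'
from h import *
im=cv2.imread('pics/w17.png'); cv2.imwrite('pics/w17c.png',cv2.resize(im[160:240,225:300],None,fx=7,fy=7,interpolation=cv2.INTER_CUBIC))
E
```

```text
(no output)
```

View pics/w17c.png

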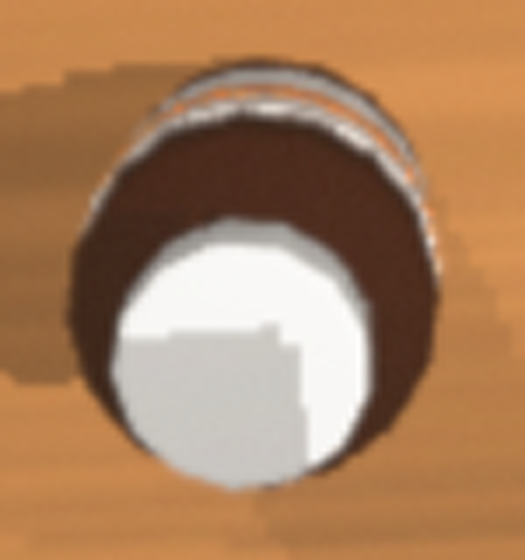

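Cap top ellipse spans crop x 112–370, y 242–490, so its centre is at (241,366).

```bash
python3 - <<'E'
from h import *
m=np.load('pics/w17.npy',allow_pickle=True).item()
print(ray('wrist',[np.array([241,366])/7-.4+[225,160]],83,m))
E
```

```text
[[ 501.00606561 -397.56130947   83.        ]]
```

Call:
{"op": "arm_command", "data": {
  "moves": [
    [[0.001,-0.012,0,0.4,-0.3,0.5,0.085],[0,0,0.02,0,0,0,0.085],[0,0,0.02,0,0,0,0.085],[0,0,0.01,0,0,0,0.085],[0,0,0,0,0,0,0.085],[0,0,0,0,0,0,0.085],[0,0,0,0,0,0,0.085],[0,0,0,0,0,0,0.085]]
  ]
}}

```text
t: 36.3
position: [502.3, -400.0, 147.7]
ee_rot: [-3.134, 0.006, 3.075]
wrist_force: [0.3, 0.1, 0.1]
width: 85.0
```

```bash
python3 - <<'E'
from h import *
go(501,-396.5,46,176)
E
```

```text
t 36.3 pos [ 502.3 -400.   147.7] rpy [-179.6    0.3  176.2] w 85.0 F [0.3 0.1 0.1] q6 -2.29
 tool shift mm [  2.2   4.2 101.7] len 101.8
 turn [-0.4  0.3  0.2]  tool shift after turn [  1.6   3.4 101.7]
```

Call:
{"op": "arm_command", "data": {
  "moves": [
    [[0.0015,0.003,0.01,-0.3,0.3,0,0.085],[0,0,0.03,0,0,0,0.085],[0,0,0.03,0,0,0,0.085],[0,0,0.015,0,0,0,0.085],[0,0,0,0,0,0,0.085],[0,0,0,0,0,0,0.085],[0,0,0,0,0,0,0.085],[0,0,0,0,0,0,0.085]]
  ]
}}

```text
t: 37.1
position: [504.1, -399.2, 65.4]
ee_rot: [-3.133, 0.008, 3.076]
wrist_force: [0.4, -0.3, 0.6]
width: 85.0
```

```bash
python3 - <<'E'
from h import *
go(501,-397,46,176)
E
```

```text
t 37.1 pos [ 504.1 -399.2   65.4] rpy [-179.5    0.4  176.2] w 85.0 F [ 0.4 -0.3  0.6] q6 -2.29
 tool shift mm [ 3.4  2.2 19.4] len 19.8
 turn [-0.5  0.4  0.2]  tool shift after turn [ 3.2  2.  19.4]
```

Call:
{"op": "arm_command", "data": {
  "moves": [
    [[0.003,0.002,0.005,-0.5,0.4,0,0.085],[0,0,0.01,0,0,0,0.085],[0,0,0.004,0,0,0,0.085],[0,0,0,0,0,0,0.085],[0,0,0,0,0,0,0.085],[0,0,0,0,0,0,0.085],[0,0,0,0,0,0,0.085],[0,0,0,0,0,0,0.085]]
  ]
}}

```text
t: 37.9
position: [502.2, -398.1, 47.5]
ee_rot: [-3.14, 0.004, 3.076]
wrist_force: [0.4, -0.7, -0.1]
width: 85.2
```

```bash
python3 - <<'E'
from h import *
go(501,-397,46,176)
E
```

```text
t 37.9 pos [ 502.2 -398.1   47.5] rpy [-179.9    0.2  176.2] w 85.2 F [ 0.4 -0.7 -0.1] q6 -2.29
 tool shift mm [1.3 1.  1.5] len 2.2
 turn [-0.1  0.2  0.2]  tool shift after turn [1.3 1.  1.5]
```

Call:
{"op": "arm_command", "data": {
  "moves": [
    [[0.001,0.001,0.001,0,0.2,0,0.085],[0,0,0,0,0,0,0.04],[0,0,0,0,0,0,0.035],[0,0,0,0,0,0,0.035],[0,0,0,0,0,0,0.035],[0,0,0,0,0,0,0.035],[0,0,0,0,0,0,0.035],[0,0,0,0,0,0,0.035]]
  ]
}}

```text
t: 38.7
position: [501.7, -397.5, 47.2]
ee_rot: [-3.139, 0.001, 3.076]
wrist_force: [-0.4, 0.6, 0.5]
width: 42.8
```

```bash
python3 - <<'E'
from h import *
go(501,-397,46,176)
shot('wrist','w18')
go(585.8,167,170,176)
E
```

```text
t 38.7 pos [ 501.7 -397.5   47.2] rpy [-1.798e+02  1.000e-01  1.762e+02] w 42.8 F [-0.4  0.6  0.5] q6 -2.29
 tool shift mm [0.7 0.4 1.2] len 1.5
 turn [-0.2  0.1  0.2]  tool shift after turn [0.7 0.4 1.2]
t 38.75 pos [ 501.6 -397.5   47.2] rpy [-1.798e+02  1.000e-01  1.762e+02] w 42.7 F [0.1 0.7 1.2] q6 -2.29
 tool shift mm [ -46.9  568.4 -124.5] len 583.8
 turn [-0.2  0.1  0.2]  tool shift after turn [ -44.6  569.  -122.8]
```

View pics/w18.png

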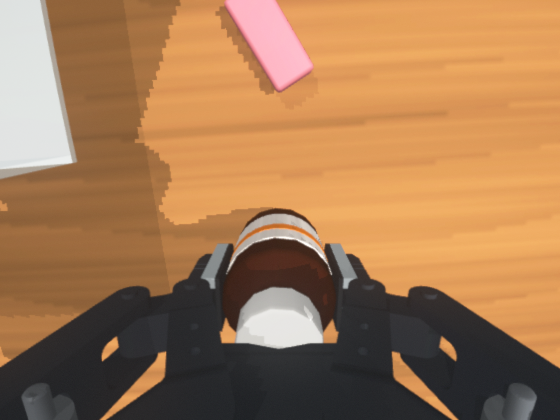

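Call:
{"op": "arm_command", "data": {
  "moves": [
    [[0,0,-0.02,0,0,0,0.035],[0,0,-0.04,0,0,0,0.035],[0,0,-0.04,0,0,0,0.035],[0,0,-0.02,0,0,0,0.035],[-0.002,0.025,0,0,0,0,0.035],[-0.0035,0.044,0,0,0,0,0.035],[-0.0035,0.044,0,0,0,0,0.035],[-0.0035,0.044,0,0,0,0,0.035]]
  ]
}}

```text
t: 39.55
position: [522.1, -239.9, 167.6]
ee_rot: [3.14, -0.005, 3.066]
wrist_force: [0.0, -0.1, -1.7]
width: 42.6
```

Call:
{"op": "arm_command", "data": {
  "moves": [
    [[-0.0035,0.044,0,0,0,0,0.035],[-0.0035,0.044,0,0,0,0,0.035],[-0.0035,0.044,0,0,0,0,0.035],[-0.0035,0.044,0,0,0,0,0.035],[-0.0035,0.044,0,0,0,0,0.035],[-0.0035,0.044,0,0,0,0,0.035],[-0.0035,0.044,0,0,0,0,0.035],[-0.003,0.03,0,0,0,0,0.035]]
  ]
}}

```text
t: 40.35
position: [571.7, 111.0, 164.2]
ee_rot: [3.139, -0.01, 3.066]
wrist_force: [1.1, -0.5, -1.2]
width: 42.5
```

```bash
python3 - <<'E'
from h import *
go(586.4,166.8,150,176)
E
```

```text
t 40.35 pos [571.7 111.  164.2] rpy [179.8  -0.6 175.7] w 42.5 F [ 1.1 -0.5 -1.2] q6 -1.43
 tool shift mm [-10.6  56.7  14.3] len 59.5
 turn [ 0.2 -0.6 -0.3]  tool shift after turn [-10.8  56.7  14.2]
```

Call:
{"op": "arm_command", "data": {
  "moves": [
    [[-0.005,0.025,0,0,-0.6,0,0.035],[-0.004,0.017,0,0,0,0,0.035],[-0.002,0.01,0,0,0,0,0.035],[0,0,0.02,0,0,0,0.035],[0,0,0.02,0,0,0,0.035],[0,0,0.01,0,0,0,0.035],[0,0,0,0,0,0,0.035],[0,0,0,0,0,0,0.035]]
  ]
}}

```text
t: 41.15
position: [584.7, 168.3, 110.2]
ee_rot: [3.14, -0.004, 3.073]
wrist_force: [-0.3, -0.3, -0.6]
width: 42.2
```

```bash
python3 - <<'E'
from h import *
go(586.4,166.8,55.2,176)
E
```

```text
t 41.15 pos [584.7 168.3 110.2] rpy [179.9  -0.2 176.1] w 42.2 F [-0.3 -0.3 -0.6] q6 -1.35
 tool shift mm [-2.  -1.5 55. ] len 55.0
 turn [ 0.1 -0.2  0.1]  tool shift after turn [-1.8 -1.4 55. ]
```

Call:
{"op": "arm_command", "data": {
  "moves": [
    [[-0.002,-0.0015,0.01,0,0,0,0.035],[0,0,0.02,0,0,0,0.035],[0,0,0.012,0,0,0,0.035],[0,0,0,0,0,0,0.035],[0,0,0,0,0,0,0.035],[0,0,0,0,0,0,0.035],[0,0,0,0,0,0,0.035],[0,0,0,0,0,0,0.035]]
  ]
}}

```text
t: 41.95
position: [590.7, 166.0, 71.7]
ee_rot: [3.138, 0.005, 3.071]
wrist_force: [-0.8, 0.3, -1.6]
width: 42.2
```

```bash
python3 - <<'E'
from h import *
go(586.4,166.8,55.2,176)
shot('wrist','w19')
E
```

```text
t 41.95 pos [590.7 166.   71.7] rpy [179.8   0.3 176. ] w 42.2 F [-0.8  0.3 -1.6] q6 -1.35
 tool shift mm [ 4.5  0.5 16.5] len 17.1
 turn [ 0.2  0.3 -0. ]  tool shift after turn [ 4.4  0.5 16.5]
```

View pics/w19.png

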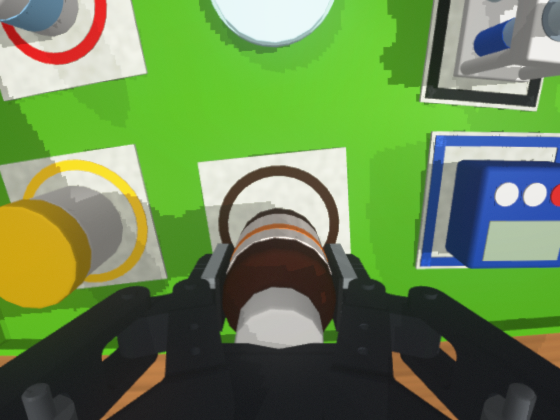

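Call:
{"op": "arm_command", "data": {
  "moves": [
    [[0.0045,0.0005,0.003,0,0.3,0,0.035],[0,0,0.006,0,0,0,0.035],[0,0,0.003,0,0,0,0.035],[0,0,0,0,0,0,0.035],[0,0,0,0,0,0,0.035],[0,0,0,0,0,0,0.035],[0,0,0,0,0,0,0.035],[0,0,0,0,0,0,0.035]]
  ]
}}

```text
t: 42.8
position: [586.1, 167.1, 59.0]
ee_rot: [3.138, 0.0, 3.071]
wrist_force: [0.7, -0.6, -0.9]
width: 42.6
```

```bash
python3 - <<'E'
from h import *
go(586.4,166.8,55.2,176)
E
```

```text
t 42.8 pos [586.1 167.1  59. ] rpy [179.8   0.  176. ] w 42.6 F [ 0.7 -0.6 -0.9] q6 -1.35
 tool shift mm [-0.3 -0.3  3.8] len 3.9
 turn [ 0.2  0.  -0. ]  tool shift after turn [-0.3 -0.2  3.8]
```

Call:
{"op": "arm_command", "data": {
  "moves": [
    [[0,0,0.002,0,0,0,0.035],[0,0,0.0015,0,0,0,0.035],[0,0,0.001,0,0,0,0.035],[0,0,0,0,0,0,0.035],[0,0,0,0,0,0,0.035],[0,0,0,0,0,0,0.035],[0,0,0,0,0,0,0.035],[0,0,0,0,0,0,0.035]]
  ]
}}

```text
t: 43.6
position: [586.8, 167.2, 55.4]
ee_rot: [3.138, 0.002, 3.071]
wrist_force: [0.2, -0.4, -0.1]
width: 42.5
```

```bash
python3 - <<'E'
from h import *
go(586.4,166.8,55.2,176)
E
```

```text
t 43.6 pos [586.8 167.2  55.4] rpy [1.798e+02 1.000e-01 1.760e+02] w 42.5 F [ 0.2 -0.4 -0.1] q6 -1.35
 tool shift mm [ 0.4 -0.4  0.2] len 0.6
 turn [ 0.2  0.1 -0. ]  tool shift after turn [ 0.4 -0.4  0.2]
```

Call:
{"op": "arm_command", "data": {
  "moves": [
    [[0,0,0.0006,0,0,0,0.035],[0,0,0,0,0,0,0.035],[0,0,0,0,0,0,0.065],[0,0,0,0,0,0,0.065],[0,0,0,0,0,0,0.065],[0,0,-0.02,0,0,0,0.065],[0,0,-0.04,0,0,0,0.065],[0,0,-0.04,0,0,0,0.065]]
  ]
}}

```text
t: 44.4
position: [582.0, 166.0, 149.1]
ee_rot: [3.141, -0.013, 3.071]
wrist_force: [0.5, -0.9, 0.1]
width: 65.3
```

Call:
{"op": "arm_command", "data": {
  "moves": [
    [[0,0,-0.04,0,0,0,0.07],[0,0,-0.04,0,0,0,0.07],[0.03,0,-0.02,0,0,0,0.07],[0.03,0,0,0,0,0,0.07],[0.02,0,0,0,0,0,0.07],[0,0,0,0,0,0,0.07],[0,0,0,0,0,0,0.07],[0,0,0,0,0,0,0.07]]
  ]
}}

```text
t: 45.2
position: [505.7, 171.9, 263.7]
ee_rot: [3.136, 0.005, 3.07]
wrist_force: [0.3, -0.5, 0.5]
width: 70.1
```

```bash
python3 - <<'E'
from h import *
shot('wrist','w20'); shot('scene','s2'); shot('top','t2')
go(586,167,200,176)
s=cv2.imread('pics/s2.png'); cv2.imwrite('pics/s2c.png',cv2.resize(s[170:320,250:480],None,fx=3.4,fy=3.4,interpolation=cv2.INTER_CUBIC))
E
```

```text
t 45.35 pos [505.7 171.8 263.3] rpy [179.7   0.2 175.9] w 70.0 F [0.7 0.4 0.4] q6 -1.31
 tool shift mm [-80.2   0.6  63.6] len 102.4
 turn [ 0.3  0.2 -0.1]  tool shift after turn [-80.5   0.8  63.3]
```

View pics/w20.png

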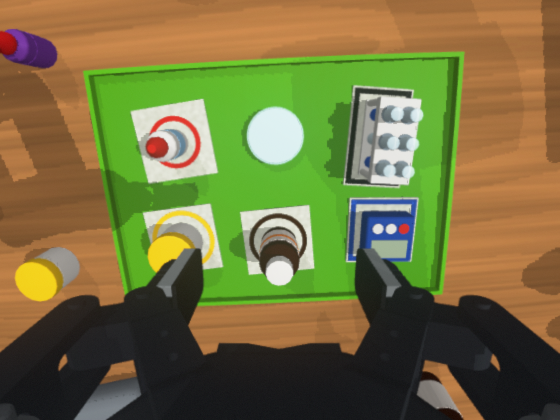

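View pics/s2c.png

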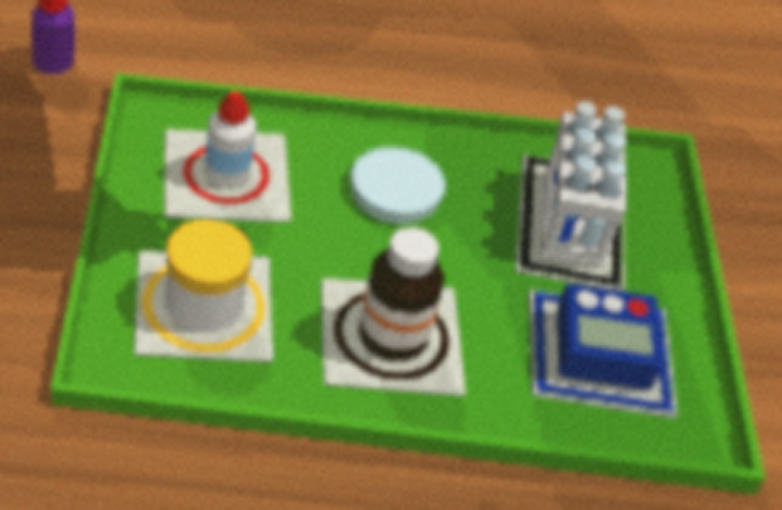

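View pics/t2.png

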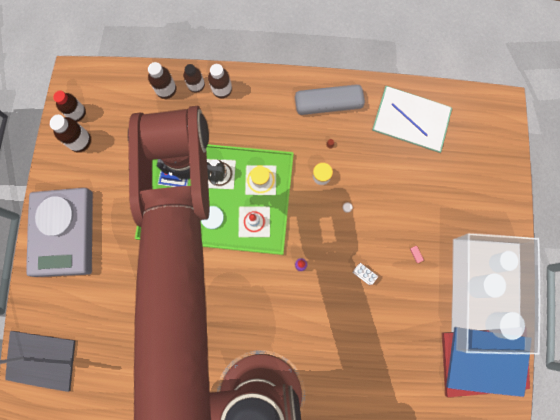

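```bash
python3 - <<'E'
from h import *
im=cv2.imread('pics/w20.png')
cv2.imwrite('pics/w20a.png',cv2.resize(im[75:275,335:435],None,fx=5.5,fy=3,interpolation=cv2.INTER_CUBIC))
cv2.imwrite('pics/w20a.png',cv2.resize(im[75:175,335:435],None,fx=6,fy=6,interpolation=cv2.INTER_CUBIC))
cv2.imwrite('pics/w20b.png',cv2.resize(im[190:290,335:435],None,fx=6,fy=6,interpolation=cv2.INTER_CUBIC))
cv2.imwrite('pics/w20c.png',cv2.resize(im[95:185,130:220],None,fx=6,fy=6,interpolation=cv2.INTER_CUBIC))
cv2.imwrite('pics/w20d.png',cv2.resize(im[200:295,235:325],None,fx=6,fy=6,interpolation=cv2.INTER_CUBIC))
E
```

```text
(no output)
```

View pics/w20a.png

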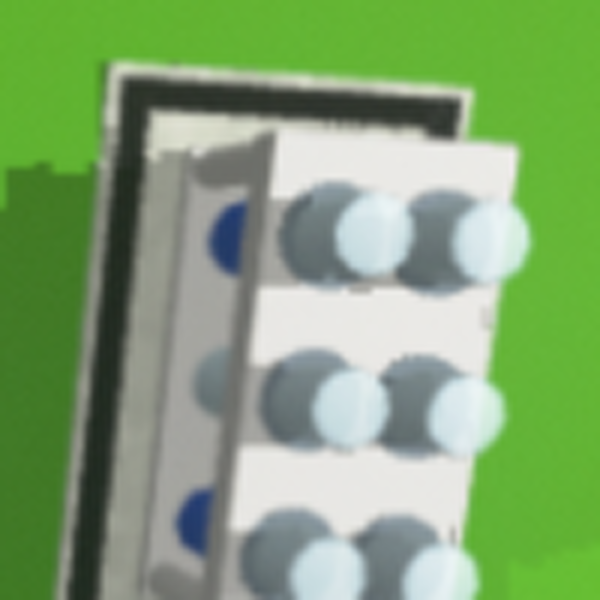

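View pics/w20b.png

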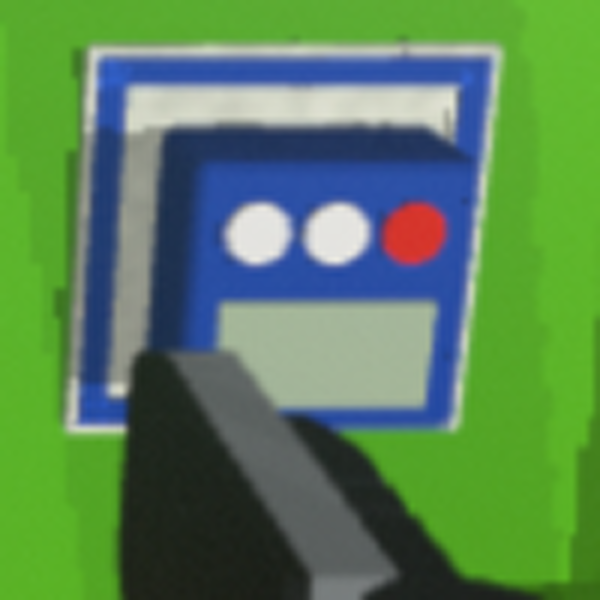

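View pics/w20c.png

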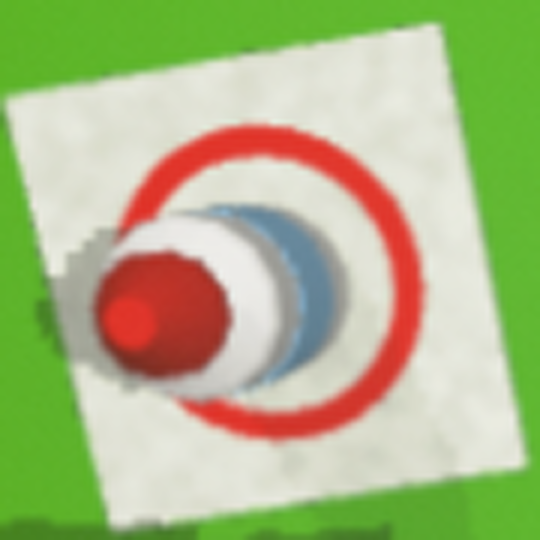

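View pics/w20d.png

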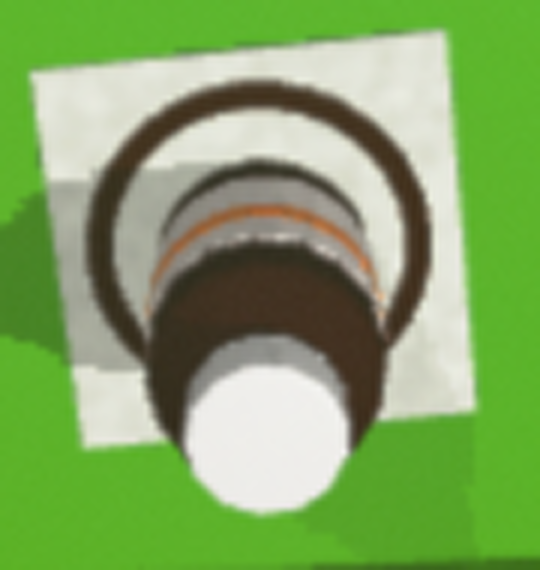

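```bash
python3 - <<'E'
from h import *
m=np.load('pics/w20.npy',allow_pickle=True).item()
r=lambda c,f,o,z: ray('wrist',np.array(c)/f-.4+o,z,m)[:,:2]
print('drop tip/cap',r([[131,321]],6,[130,95],79),r([[165,312]],6,[130,95],64),'ring 456.4 57.6')
print('amber',r([[268,439]],6,[235,200],91),'ring 585.7 167')
B=r([[258,233],[336,233],[414,233]],6,[335,190],36); D=r([[218,302],[437,302],[428,408],[217,408]],6,[335,190],36)
b=B[1];d=D.mean(0); print('timer',b,d,b+.52*(d-b),'ang',np.degrees(np.arctan2(*(B[2]-B[0])[::-1])),'ring 581.4 296 -4')
outl('w20',[[105,100,90]],[[130,255,255]],(335,190,435,250),8)
# rack corners full: bottom of deck
im=cv2.imread('pics/w20.png'); cv2.imwrite('pics/w20e.png',cv2.resize(im[80:195,340:425],None,fx=5,fy=5,interpolation=cv2.INTER_CUBIC))
E
```

```text
drop tip/cap [[456.89710658  58.00654722]] [[456.78705268  57.95449741]] ring 456.4 57.6
amber [[586.78433193 168.4912291 ]] ring 585.7 167
timer [568.97311868 297.72506374] [594.06192594 296.24657814] [582.01929845 296.95625123] ang 85.67871763576225 ring 581.4 296 -4
outer rect [574.4 296.3] [79.7 63.8] 85.9 circ [574.2 296.6] 50.4
inner rect [579.6 307.4] [15.2 15.6] 44.8 circ [579.9 307.5] 8.4
inner rect [578.4 291.2] [16.3 14.4] 85.7 circ [578.2 291.3] 8.3
inner rect [580.9 323.7] [15.4 15.6] 45.0 circ [580.7 323.8] 8.3
```

View pics/w20e.png

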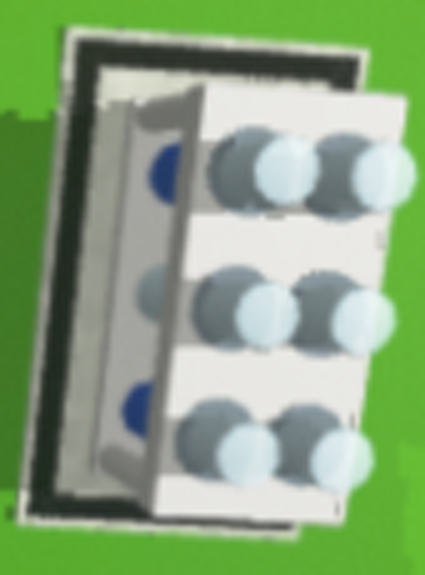

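```bash
python3 - <<'E'
from h import *
m=np.load('pics/w20.npy',allow_pickle=True).item()
r=lambda c,f,o,z: ray('wrist',np.array(c)/f-.4+o,z,m)[:,:2]
P=r([[204,87],[408,97],[344,524],[155,517]],5,[340,80],63)
print(P.round(1),P.mean(0))
for i in range(4):
    d=P[(i+1)%4]-P[i]; print(np.linalg.norm(d).round(1),np.degrees(np.arctan2(d[1],d[0])).round(1))
O=r([[72,33],[365,55],[298,537],[18,521]],5,[340,80],8)
print('card corners',O.round(1))
E
```

```text
[[425.8 276.3]
 [430.  315.7]
 [512.7 305.6]
 [508.5 266.8]] [469.23681257 291.11289993]
39.6 84.0
83.3 -7.0
39.0 -96.1
83.2 173.5
card corners [[410.3 264.2]
 [418.8 329.7]
 [527.8 316.8]
 [519.2 249.7]]
```

```bash
python3 - <<'E'
from workcell import ticket,get_obs
print(ticket.job_done(), get_obs()['t'])
E
```

```text
the job is handed in; nothing more can be done
the job is handed in; nothing more can be done
```

The rack, timer, dropper bottle and amber bottle, placed in that order, are each standing upright in their own outline on the tray. I handed the job in at about 45 s on the robot's clock.

I set each one down with a slow final descent before releasing it. I left both yellow-lidded jars, the purple dropper and the small rack alone. The last pictures show them in place, and the arm clear above the tray.

Last wrist-camera measurements, against the outlines:

| Item | Off centre | Angle |
|---|---|---|
| Test-tube rack | about 1 mm | within about 1° of its outline |
| Blue timer | about 1 mm | within about 0.5° of its outline |
| Dropper bottle | about 0.6 mm | – |
| Amber bottle | about 1.9 mm | – |

No check failed. The wrist camera seems to read about 1.5 mm to one side for two of the held items, within the stated 2 mm calibration, so the amber bottle's figure may be partly that. The arm hid the rack and timer in the last top view, so for those two I relied on the wrist and scene views.

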